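# Find the full touch-up bottle and hold it up to the scanner

### The arm

A 6-joint arm with a two-finger parallel gripper is mounted at the origin on the work surface. World frame = base frame: x ahead of the robot, y to its left, z up, the work surface at z = 0. Lengths are in m, angles in degrees, forces in N, time in s.
With the tool pointing down it reaches from about 0.325 to 1 m from the base axis. Payload 5.1 kg.
Tool frame: the origin (TCP) lies midway between the tips of the shut fingers; the grasp point (between the pads) lies 19 mm behind it (r.pinch_z is the distance from the TCP to the grasp point, in m); y points along the fingers, x is the direction in which the jaws open and shut, and the axes are right-handed (so a half turn about y gives the same grasp; the last joint's range is limited). The gripper opens to 85 mm and grips with 20 to 120 N. Pads are 22 mm wide; open, the fingers measure 114 mm over their backs; the gripper's body (76 mm by 85 mm) begins 54 mm behind the grasp point. The pads swing forward as they close: fully open they stand 13 mm farther back than shut.
Start: joints at [-78.3, 7.093, 94.555, -0, 78.352, -4.733], TCP at [0.184, -0.623, 0.231] pointing down, gripper open.
Joint ranges: [-149.61, 149.61], [-58.7, 133.49], [1.44, 155.28], [-77.14, 257.14], [18.33, 153.61], [-166.67, 166.67]. Speed limits (degrees/s): [147.25, 147.25, 180, 180, 180, 180].

### API

Orientations are given as [roll, pitch, yaw] about the fixed x, y, z axes, in that order (R = Rz(yaw) Ry(pitch) Rx(roll)).
In Python, from station import readout, imaging, order, nets, r gives the robot as it stands.
- The arm moves only by the tool step_arm, never from a script. Its argument "series" is a list of rows, each a list of 6 numbers: the shift along the tool's x, y, z in cm, then the turn, a rotation vector about the tool's x, y, z in rad. In form: [[tx, ty, tz, rx, ry, rz], ...]. A call has 1 to 8 rows; each row is the pose to reach, as a shift and turn from the pose measured when the call began, along the tool's axes at that moment; what a row does not reach only later rows make up. A row lasts 1/10 s, in which the tool goes at most 50 mm and 8.59 degrees, less where a joint would pass 70% of its speed; a pose out of reach is approached as far as the arm can. A call with a gripper value outside its range is refused whole. "gripper" is the opening, from 0 (shut) to 1 (fully open), set as the call begins (left out, the last holds). The fingers move at their own pace and stop on an object; "grip_force" is the grip in N (left out, the last holds). Time passes only in rows, so rows that repeat a pose let the fingers close. It gives the time, the measured TCP pose, the force and the opening at its end, in the units of the state.
- readout.state(): the state, without advancing time (a new reading comes with each control period).
- imaging.capture(name): name is "scene" or "top" or "wrist"; returns a dict with "color" (420x560x3 uint8, red, green, blue), "K" (3x3 intrinsics, pixels), "origin" and "rotation" of the camera in the world. Camera axes: x right, y down, z forward; pixel columns grow to the right and rows downward; lengths in m; the calibration is good to about 2 mm. A picture is of the moment at which its call begins. There is no depth.
- order.hand_in(): hands the job in, once; it reports no verdict.
Trained networks look in a picture, given as the dict that the camera call returned (one of the last four; its "shot" number tells which), for a name from the list of things; names that differ only in an ending like _2 or _b are one class to them, and where a whole thing is asked for, a point or a joint stands for the part that bears it (a point fixed in the world has none). Each returns a list of dicts, best first, with "confidence" (0 to 1); they miss things now and then, are a little off and sometimes report something else, mostly with a low value. They report only what shows in the picture. A call takes as long as a camera call.
- nets.look_for(thing, picture): "location" ([column, row] in pixels, amid what is visible of it).
- nets.silhouettes(thing, picture): "mask" (420x560 bool, what is visible of it) and "location" ([column, row] in pixels, amid what is visible of it).
- nets.landmark_of(thing, picture): "location" ([column, row] in pixels: a listed point, or the origin of a listed thing).
The state is a dict: "t": time; "qpos": joint angles; "qd": joint speeds; "joint_efforts": joint torques, N m; "tcp_pos": TCP position; "ee_rot": TCP orientation; "ft_force": force on the tool from outside, world axes, zero at the start; "wrist_torque": the same for the moment, N m; "gripper_width": finger opening in m.
Only numpy, scipy, OpenCV 4.12 (cv2) and the standard library are available. Lean on these libraries where they do the work, as an engineer would, in place of code of your own. Each camera call takes 0.05 s, during which the arm holds its last target.

### The job

Of the two matching aluminium paint bottles on the rubber mat one is full and one nearly used up, and only weight tells which: first close the open one, without lifting or tipping it, by pushing its brush stopper from the brush pot fully down into the neck. Then lift that bottle clear of the mat and stand it back, lift the other likewise, and feel which is heavier. Finish while holding the heavier one upright about 9 cm squarely in front of the scanner's window, label level with the window, the lighter one left standing on the mat; do not touch the scanner or shift the other things on the counter.

Things in the scene. Friction and masses are not known exactly. Their poses are not given: they have to be found in the camera images.
- bottle_1: the bottle OPEN at the start: opaque aluminium, 54 mm in diameter, paper label all round; straight wall up to 50 mm, shoulder to 58 mm, neck 21 mm in diameter to the rim at 66 mm, opening 12 mm. Loose on the mat; 81 mm high once closed. Weighs 0.11 to 0.43 kg closed. Lift it by the straight wall: the stopper is a loose plug. Origin: centre of the underside, z up its axis
- bottle_2: the bottle CLOSED from the start: same size and look as bottle_1 with its stopper in (81 mm high, black head 22 mm in diameter, 15 mm tall, fixed on). Either bottle may be the full one, by at least 0.1 kg, and either may be the left one; they stand at least 15 cm apart along the mat's long side. Origin: centre of the underside, z up its axis
- bottle_1_rim (a point): centre of bottle_1's neck opening, at the top of the rim, 66 mm above its underside; z along the bottle's axis
- bottle_1_mid (a point): the middle of bottle_1's label, on its axis 27 mm above the underside
- bottle_2_mid (a point): the middle of bottle_2's label, on its axis 27 mm above the underside
- stopper: bottle_1's stopper, 15 g, rigid: black ribbed head 23 mm in diameter, 15 mm tall; below it a white rod 7 mm in diameter ending in a black brush point (3 mm at the tip), 42 mm in all. Stands upright in the pot's lid at the start. Origin: on the axis at the underside of the head, z up (head 0 to 15 mm above, rod 42 mm below). Home when the head's underside lies on the bottle's rim
- pot: brush pot, stays put: glass jar 60 mm in diameter, grey lid 64 mm in diameter, its top 55 mm above the counter; the stopper's rod stands in a 12 mm hole in the middle of the lid, its head resting on the lid. Origin: centre of the underside
- mat: black rubber counter mat, fixed, 220 mm (its x) by 340 mm (its y), 3 mm thick; both bottles stand on it, undersides 3 mm above the counter. Origin: centre of the underside
- scanner: grey hands-free counter scanner, fixed: foot about 100 x 105 mm, slim column, upright head 92 mm wide, 58 mm deep, 75 to 175 mm above the counter, small hood overhanging the window by 15 mm. The window looks along the body's -x. Origin: at counter level under the head
- scan_window (a point): centre of the scanner's dark square window (64 mm), 122 mm above the counter; axes as the scanner's: it looks along this frame's -x, y is level across the window, z up. The label's middle belongs at x = -0.09, y = 0, z = 0 in this frame
- opener: steel tin opener, 120 mm long and 8 mm thick, lying on the mat between the bottles; leave it where it is
- tester_tin: small closed paint tin, 68 mm in diameter and 72 mm high, near the brush pot; leave it where it is
- tape: roll of masking tape lying flat, 104 mm across, 24 mm high; leave it where it is
- stir_stick: flat wooden stirring stick, 210 x 24 x 5 mm; leave it where it is
- putty_knife: putty knife with a wooden handle, 190 mm long, lying flat at the back; leave it where it is
- litre_tin: one-litre paint tin, 108 mm in diameter and 125 mm high, at the back; leave it where it is
- card_terminal: black card terminal lying flat, 160 x 75 x 25 mm, at the back; leave it where it is

How it is judged:
By the outcome, as a careful person would: the job done as asked, in the order asked, and still so for the second after the job is handed in, while the arm keeps its last pose, push and grip.
It also fails if it takes over 72 s, if anything falls off the work surface, if the arm or the gripper's body presses on something with over 40 N, if the wrist force passes 120 N, or if a joint passes its speed limit or range.

## Working session

There is one attempt and no reset: what is moved stays moved. The work goes in short steps, Python scripts to look and compute and a tool call to move; the robot and the scene stay as the last step left them, time stands still between calls to the robot, and variables do not carry over. Pictures are saved under pics/ and viewed, and the job is handed in when it is done.

Besides the shell and the picture viewer there is one more tool, called after "Request:" as name([rows], argument=value, ...), one row to a line, values as JSON. step_arm: Moves the arm, as the interface text tells. Its arguments: {"type":"object","properties":{"series":{"type":"array","items":{"type":"array","items":{"type":"number"}}},"gripper":{"type":"number"},"grip_force":{"type":"number"}},"required":["series"]}

```bash
ls; mkdir -p pics; python3 - <<'E'
from station import readout, imaging, order, nets, r
import cv2
print(readout.state())
for n in ["scene","top","wrist"]:
    p=imaging.capture(n); cv2.imwrite(f"pics/{n}0.png",p["color"][:,:,::-1]); print(n,p["origin"],p["rotation"],p["K"])
E
```

```text
pics
{'t': 0.0, 'qpos': array([-7.82978487e+01,  7.13257348e+00,  9.46338959e+01, -7.84726159e-04,
        7.83520066e+01, -4.73215017e+00]), 'qd': array([-0.09702497, -0.03283656, -0.03748398,  0.05742772, -0.10213366,
       -0.02097905]), 'joint_efforts': array([-1.04397920e-04, -4.23618150e+01, -3.65453839e+01, -9.54774487e-05,
        7.05258004e-03, -2.17152393e-05]), 'tcp_pos': array([ 0.18374465, -0.62285138,  0.23006536]), 'ee_rot': array([-89.99099161,   0.1181355 , -73.56553006]), 'ft_force': array([-0.38981523,  0.36540491, -0.93930578]), 'wrist_torque': array([-0.024726  ,  0.00718611,  0.03029005]), 'gripper_width': 0.08544767569034074}
scene [ 1.2989759  -0.55040787  1.30232574] [-1.43944098e+02  1.32435880e-01  5.16705130e+01] [[483.19136153   0.         280.99996459]
 [  0.         483.19136153 205.01856729]
 [  0.           0.           1.        ]]
top [ 0.34985153 -0.00907518  1.15315342] [-167.89432761   -0.21010019  -91.13185205] [[439.06141433   0.         277.20124631]
 [  0.         439.06141433 208.65640155]
 [  0.           0.           1.        ]]
wrist [ 0.25049812 -0.60349042  0.37251449] [ 1.63757780e+02  1.40331531e-01 -7.35217032e+01] [[315.09122841   0.         277.26849628]
 [  0.         315.09122841 210.80712972]
 [  0.           0.           1.        ]]
```

View pics/scene0.png

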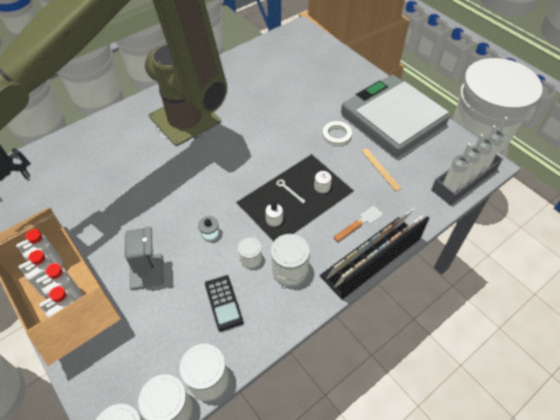

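View pics/top0.png

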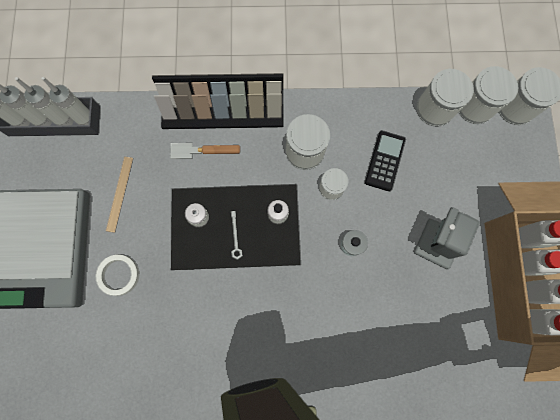

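View pics/wrist0.png

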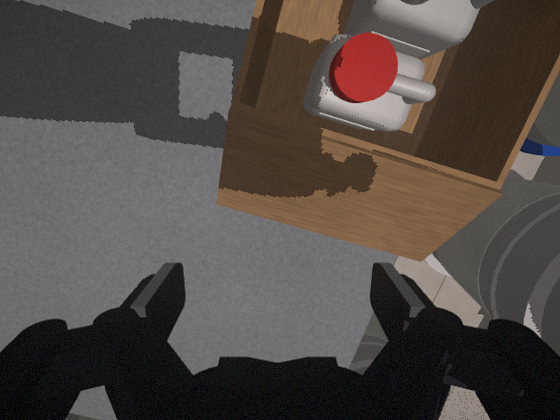

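```bash
cat > h.py <<'E'
from station import readout, imaging, order, nets, r
import numpy as np, cv2
from scipy.spatial.transform import Rotation as Ro
def R(e): return Ro.from_euler('xyz',e,degrees=True).as_matrix()
def ray(p,uv):
    d=np.linalg.inv(p["K"])@[uv[0],uv[1],1]; return np.array(p["origin"]),R(p["rotation"])@d
def atz(p,uv,z):
    o,d=ray(p,uv); return o+d*(z-o[2])/d[2]
def tri(obs):
    A=np.zeros((3,3));b=np.zeros(3)
    for p,uv in obs:
        o,d=ray(p,uv); d=d/np.linalg.norm(d); M=np.eye(3)-np.outer(d,d); A+=M;b+=M@o
    x=np.linalg.solve(A,b); return x
def proj(p,X):
    c=R(p["rotation"]).T@(np.array(X)-p["origin"]); c=p["K"]@c; return c[:2]/c[2]
def save(p,name,crop=None,scale=1):
    im=p["color"][:,:,::-1]
    if crop: im=im[crop[1]:crop[3],crop[0]:crop[2]]
    cv2.imwrite("pics/"+name+".png",cv2.resize(im,None,fx=scale,fy=scale,interpolation=cv2.INTER_CUBIC))
E
python3 - <<'E'
from h import *
S=imaging.capture("scene");T=imaging.capture("top")
np.set_printoptions(precision=4,suppress=True)
for n,z in [("bottle_1",.003),("bottle_1_rim",.069),("bottle_1_mid",.03),("bottle_2_mid",.03),("stopper",.055),("pot",0),("mat",0),("scanner",0),("scan_window",.122),("opener",.003),("tester_tin",0),("litre_tin",0),("card_terminal",0)]:
    for p,k in((S,'S'),(T,'T')):
        for q in nets.landmark_of(n,p)[:3]:
            print(n,k,round(q["confidence"],2),np.array(q["location"]),atz(p,q["location"],z)[:2])
save(T,"t1",(150,170,400,270),3); save(S,"s1",(120,150,360,300),3)
E
```

```text
bottle_1 S 0.74 [275.3 218.8] [ 0.5871 -0.0151]
bottle_1 S 0.57 [318.8 186.9] [0.5753 0.1827]
bottle_1 S 0.33 [210.1 234. ] [ 0.5042 -0.2141]
bottle_1 T 0.88 [278.3 210.3] [ 0.5919 -0.021 ]
bottle_1_rim S 0.67 [323.  172.3] [0.5741 0.1968]
bottle_1_rim S 0.2 [272.7 218.6] [ 0.6177 -0.0481]
bottle_1_rim T 0.84 [197.8 210.4] [0.5816 0.1826]
bottle_1_rim T 0.49 [203.  151.1] [0.7388 0.172 ]
bottle_1_mid S 0.71 [322.8 178.6] [0.5717 0.2015]
bottle_1_mid S 0.62 [205.5 227.4] [ 0.4911 -0.2188]
bottle_1_mid T 0.78 [198.9 215.8] [0.5755 0.1864]
bottle_2_mid S 0.82 [275.9 215.9] [ 0.5942 -0.0178]
bottle_2_mid T 0.88 [279.1 210.6] [ 0.5853 -0.0228]
bottle_2_mid T 0.65 [276.2 211.7] [ 0.5825 -0.0152]
bottle_2_mid T 0.15 [236.8 230.3] [0.5353 0.0877]
stopper S 0.48 [358.4 226.6] [0.7983 0.1468]
stopper S 0.46 [209.4 226. ] [ 0.5101 -0.213 ]
stopper T 0.5 [203.8 153. ] [0.7385 0.1721]
stopper T 0.4 [349.5 243.9] [ 0.4911 -0.1979]
stopper T 0.38 [356.6 242.2] [ 0.4951 -0.216 ]
pot S 0.8 [212.6 231.1] [ 0.4981 -0.2009]
pot T 0.55 [345.5 246.3] [ 0.492  -0.1964]
mat S 0.95 [294.7 197.3] [0.5568 0.09
[... 203 characters left out ...]
 218.3] [0.5746 0.1878]
scan_window S 0.73 [150.5 249. ] [ 0.5142 -0.4052]
scan_window T 0.56 [443.8 230. ] [ 0.5114 -0.4127]
opener S 0.54 [292.3 192.8] [0.5387 0.0957]
opener S 0.17 [209.4 231.9] [ 0.4962 -0.2114]
opener T 0.54 [233.5 231.2] [0.5375 0.0988]
opener T 0.28 [196.4 216.4] [0.5794 0.1977]
tester_tin S 0.9 [250.7 262. ] [ 0.6653 -0.1719]
tester_tin S 0.62 [275.8 218.6] [ 0.5858 -0.0121]
tester_tin S 0.33 [223.2 305.1] [ 0.7307 -0.3185]
tester_tin T 0.64 [329.  186.9] [ 0.6548 -0.1601]
litre_tin S 0.71 [290.4 273.4] [ 0.7715 -0.101 ]
litre_tin T 0.74 [305.  153.4] [ 0.7516 -0.098 ]
litre_tin T 0.66 [197.3 217.6] [0.5767 0.1958]
card_terminal T 0.91 [380.5 165. ] [ 0.7143 -0.3043]
```

View pics/t1.png

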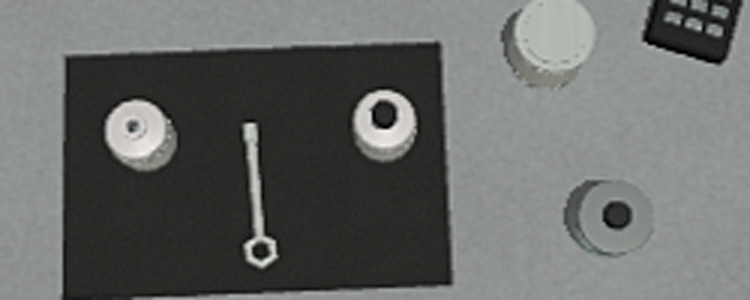

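View pics/s1.png

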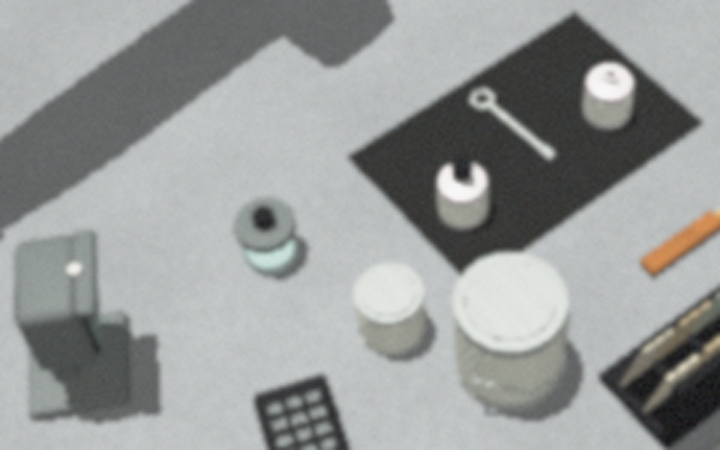

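```bash
python3 - <<'E'
from h import *
np.set_printoptions(precision=4,suppress=True)
S=imaging.capture("scene");T=imaging.capture("top")
def q(c,o=(150,170)): return ((c[0]+.5)/3-.5+o[0],(c[1]+.5)/3-.5+o[1])
for n,t,s,z in [("rim1",(133,127),(609,76),.069),("head2",(384,110),(462,168),.084),("st",(617,214),(264,212),.07)]:
    a=q(t);b=q(s,(120,150))
    print(n,atz(T,a,z),atz(S,b,z),tri([(T,a),(S,b)]))
save(T,"t2",(390,190,500,280),6); save(S,"s2",(110,215,210,305),6)
for p,k in((S,'S'),(T,'T')):
  for n in ["scanner"]:
    m=nets.silhouettes(n,p)[0]; print(m["confidence"],m["location"])
E
```

```text
rim1 [0.5776 0.1921 0.069 ] [0.5822 0.1883 0.069 ] [0.5786 0.1927 0.0626]
head2 [ 0.5849 -0.0188  0.084 ] [ 0.5892 -0.022   0.084 ] [ 0.586  -0.0192  0.0783]
st [ 0.4962 -0.2102  0.07  ] [ 0.4987 -0.2097  0.07  ] [ 0.4969 -0.2098  0.0679]
0.69 [143.3, 258.2]
0.79 [448.2, 235.2]
```

View pics/t2.png

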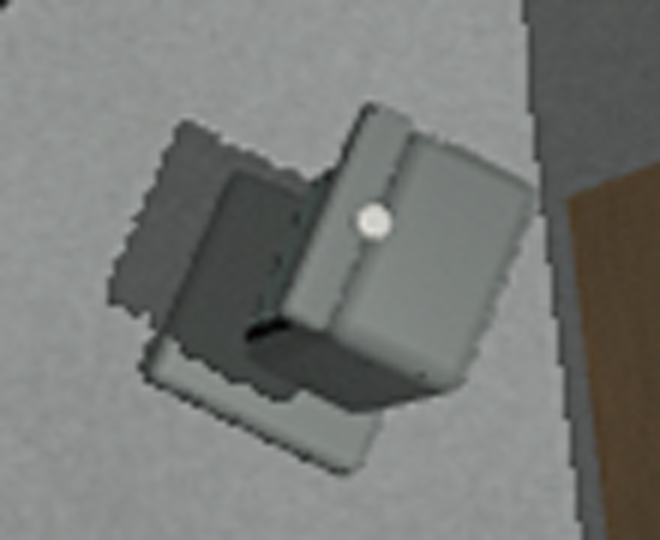

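View pics/s2.png

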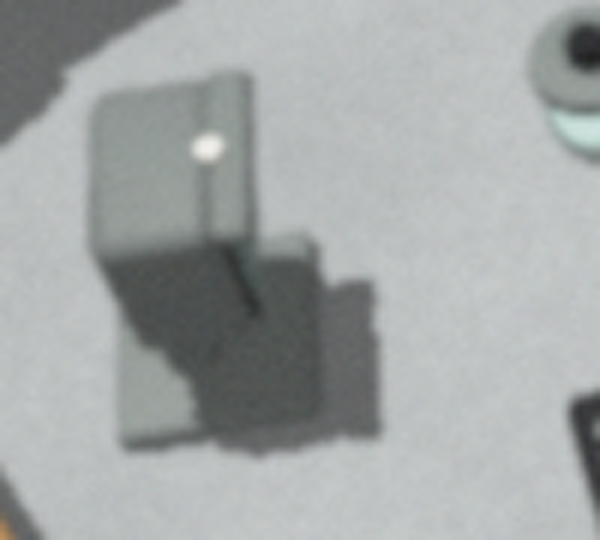

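```bash
python3 - <<'E'
from h import *
np.set_printoptions(precision=4,suppress=True)
S=imaging.capture("scene");T=imaging.capture("top")
t=lambda c:((c[0]+.5)/6-.5+390,(c[1]+.5)/6-.5+190)
s=lambda c:((c[0]+.5)/6-.5+110,(c[1]+.5)/6-.5+215)
P=[atz(T,t(c),.175)[:2] for c in [(368,103),(280,318),(340,330),(455,385),(535,185),(410,125)]]
Q=[atz(S,s(c),.175)[:2] for c in [(250,75),(250,240),(95,255),(98,95)]]
print(np.array(P));print(np.array(Q))
print("led",atz(T,t((375,222)),.175),atz(S,s((207,147)),.175), tri([(T,t((375,222))),(S,s((207,147)))]))
for A,B in [(P[0],P[1]),(P[4],P[3]),(Q[0],Q[1]),(Q[3],Q[2])]:
    d=B-A; print(np.linalg.norm(d),np.degrees(np.arctan2(d[1],d[0])))
# foot: front-left bottom edge
for c in [(185,120),(148,372),(345,472)]: print(atz(T,t(c),.0))
F=[atz(T,t(c),.012)[:2] for c in [(232,172),(148,372),(345,472),(380,425)]];print(np.array(F))
for A,B in [(F[0],F[1]),(F[2],F[1])]:
    d=B-A; print(np.linalg.norm(d),np.degrees(np.arctan2(d[1],d[0])))
E
```

```text
[[ 0.5565 -0.4136]
 [ 0.4749 -0.3722]
 [ 0.47   -0.3942]
 [ 0.4486 -0.435 ]
 [ 0.5236 -0.4736]
 [ 0.5476 -0.4287]]
[[ 0.488  -0.3749]
 [ 0.5661 -0.4188]
 [ 0.5299 -0.4769]
 [ 0.4539 -0.4356]]
led [ 0.5106 -0.4115  0.175 ] [ 0.5106 -0.4099  0.175 ] [ 0.5107 -0.4105  0.1759]
0.09147656981612866 153.07201224830533
0.08432470150255891 152.74948782548483
0.08959019809990992 -29.343826134448996
0.08637755330984992 -28.499072255039273
[ 0.5872 -0.4031  0.    ]
[ 0.4746 -0.3768  0.    ]
[ 0.4294 -0.459   0.    ]
[[ 0.5609 -0.4177]
 [ 0.4733 -0.373 ]
 [ 0.4285 -0.4543]
 [ 0.4484 -0.4715]]
0.09834278681092071 152.98579039521428
0.09283466344676848 61.169628516379966
```

```bash
cat >> h.py <<'E'
np.set_printoptions(precision=4,suppress=True)
def mv(pos,yaw=-28.,s=None):
    s=s or readout.state(); A=R(s["ee_rot"]); B=R([-90,0,yaw])
    t=A.T@(np.array(pos)-s["tcp_pos"])*100; w=Ro.from_matrix(A.T@B).as_rotvec()
    print("row",np.round(np.r_[t,w],3).tolist()); return t,w
def st():
    s=readout.state(); print({k:np.round(s[k],4).tolist() if k!='t' else s[k] for k in('t','qpos','tcp_pos','ee_rot','ft_force','gripper_width')}); return s
E
python3 - <<'E'
from h import *
print(r.pinch_z)
mv([.497,-.21,.25])
mv([.465,-.27,.25])
E
```

```text
0.0187
row [-30.797, -1.868, 41.733, 0.0, -0.795, 0.0]
row [-25.947, -1.868, 36.966, 0.0, -0.795, 0.0]
```

Request:
step_arm([
  [-30.8,-1.9,41.7,0,-0.795,0],
  [-30.8,-1.9,41.7,0,-0.795,0],
  [-30.8,-1.9,41.7,0,-0.795,0],
  [-30.8,-1.9,41.7,0,-0.795,0],
  [-30.8,-1.9,41.7,0,-0.795,0],
  [-30.8,-1.9,41.7,0,-0.795,0],
  [-30.8,-1.9,41.7,0,-0.795,0],
  [-30.8,-1.9,41.7,0,-0.795,0],
])

```text
t: 2.65
tcp_pos: [0.426, -0.303, 0.2464]
ee_rot: [-90.0, -0.1, -28.0]
ft_force: [-0.0, -0.7, 0.2]
gripper_width: 0.0853
```

```bash
python3 - <<'E'
from h import *
st(); mv([.497,-.21,.25])
E
```

```text
{'t': 2.65, 'qpos': [-41.3088, -9.8045, 109.6936, 0.0018, 80.0529, -13.2769], 'tcp_pos': [0.426, -0.303, 0.2464], 'ee_rot': [-90.0116, -0.057, -28.0322], 'ft_force': [-0.038, -0.7478, 0.248], 'gripper_width': 0.0853}
row [1.903, -0.358, 11.544, 0.0, -0.001, 0.001]
```

Request:
step_arm([
  [1.9,2,11.5,0,0,0],
  [1.9,4,11.5,0,0,0],
  [1.9,6.5,11.5,0,0,0],
  [1.9,7,11.5,0,0,0],
  [1.9,7,11.5,0,0,0],
], gripper=0.6)

```text
t: 3.15
tcp_pos: [0.4961, -0.2098, 0.1749]
ee_rot: [-90.0, 0.1, -28.0]
ft_force: [0.5, -0.4, 0.6]
gripper_width: 0.0512
```

```bash
python3 - <<'E'
from h import *
s=st(); W=imaging.capture("wrist"); save(W,"w1",None,1.4)
print(W["origin"],W["rotation"],proj(W,s["tcp_pos"]))
for q in nets.landmark_of("stopper",W)[:2]+nets.silhouettes("stopper",W)[:2]: print(q["confidence"],q["location"],atz(W,q["location"],.07))
E
```

```text
{'t': 3.15, 'qpos': [-28.6123, -4.5458, 111.9391, -0.0396, 72.7332, -0.6443], 'tcp_pos': [0.4961, -0.2098, 0.1749], 'ee_rot': [-90.0364, 0.127, -27.9563], 'ft_force': [0.4698, -0.4228, 0.5658], 'gripper_width': 0.0512}
[ 0.5284 -0.1476  0.3173] [163.7513   0.1858 -27.9088] [279.2886 266.1288]
0.56 [279.3, 206.7] [ 0.497  -0.2086  0.07  ]
0.94 [280.0, 211.1] [ 0.4958 -0.2122  0.07  ]
```

View pics/w1.png

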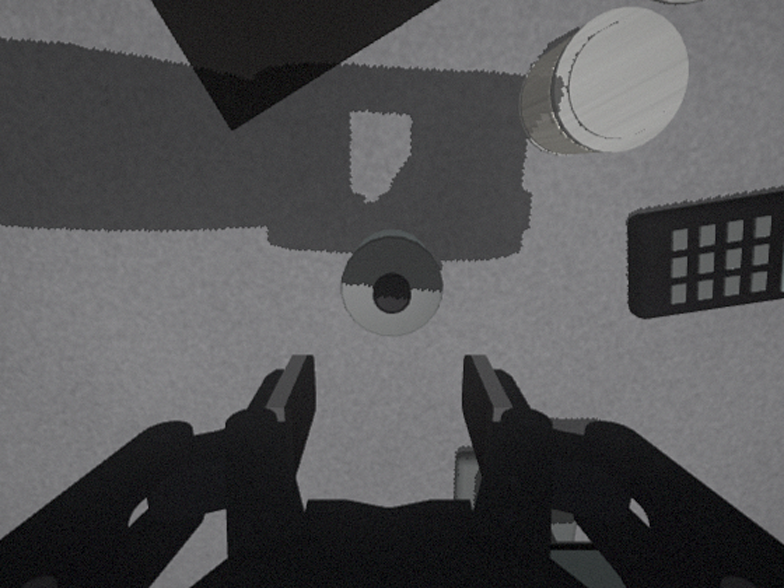

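```bash
python3 - <<'E'
from h import *
s=readout.state(); W=imaging.capture("wrist")
A=R(s["ee_rot"]);x,y,z=A.T
for zz in (-.011,0,.011):
  for d in (0,.003,.006,.01):
    print(zz,d,proj(W,s["tcp_pos"]-.0256*x+zz*z-d*y),proj(W,s["tcp_pos"]+.0256*x+zz*z-d*y))
print(proj(W,[.4965,-.2105,.07]))
save(W,"w1z",(200,190,360,300),5)
mv([.4963,-.2108,.066],s=s)
E
```

```text
-0.011 0 [228.6522 285.8929] [329.9493 286.0227]
-0.011 0.003 [227.75   288.9632] [330.9131 289.0963]
-0.011 0.006 [226.8139 292.1488] [331.913  292.2853]
-0.011 0.01 [225.5097 296.5869] [333.3062 296.7282]
0 0 [227.7141 266.0636] [331.0029 266.1904]
0 0.003 [226.7762 268.8229] [332.0058 268.9529]
0 0.006 [225.8023 271.6878] [333.0471 271.8212]
0 0.01 [224.4443 275.6829] [334.4992 275.8209]
0.011 0 [226.7383 245.439 ] [332.0988 245.5624]
0.011 0.003 [225.7625 247.8593] [333.1432 247.9858]
0.011 0.006 [224.7486 250.3742] [334.2285 250.5039]
0.011 0.01 [223.3333 253.8844] [335.7432 254.0187]
[276.488  206.3374]
row [-0.185, 11.236, 0.053, 0.0, -0.002, 0.004]
```

View pics/w1z.png

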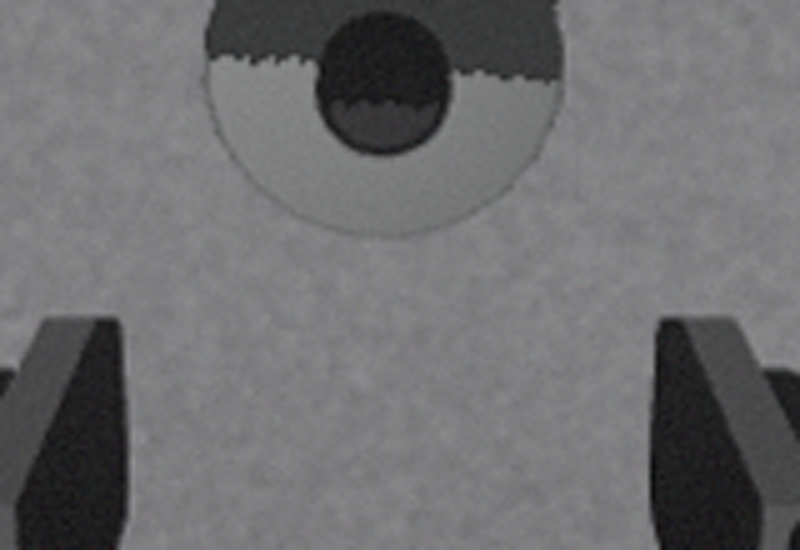

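Request:
step_arm([
  [-0.1,3,0,0,0,0],
  [-0.1,6,0,0,0,0],
  [-0.1,9,0,0,0,0],
  [-0.1,10.5,0,0,0,0],
  [-0.1,11.2,0,0,0,0],
  [-0.1,11.6,0,0,0,0],
  [-0.1,11.6,0,0,0,0],
], gripper=0.45, grip_force=25)

```text
t: 4.05
tcp_pos: [0.4975, -0.2124, 0.0635]
ee_rot: [-90.0, -0.3, -28.1]
ft_force: [-0.6, 0.4, 0.4]
gripper_width: 0.0386
```

```bash
python3 - <<'E'
from h import *
s=st(); W=imaging.capture("wrist"); save(W,"w2",(160,150,400,340),3.3)
E
```

```text
{'t': 4.05, 'qpos': [-28.7904, 2.8015, 116.3954, -0.026, 60.4587, -0.6309], 'tcp_pos': [0.4975, -0.2124, 0.0635], 'ee_rot': [-90.0265, -0.3441, -28.1466], 'ft_force': [-0.6012, 0.3711, 0.408], 'gripper_width': 0.0386}
```

View pics/w2.png

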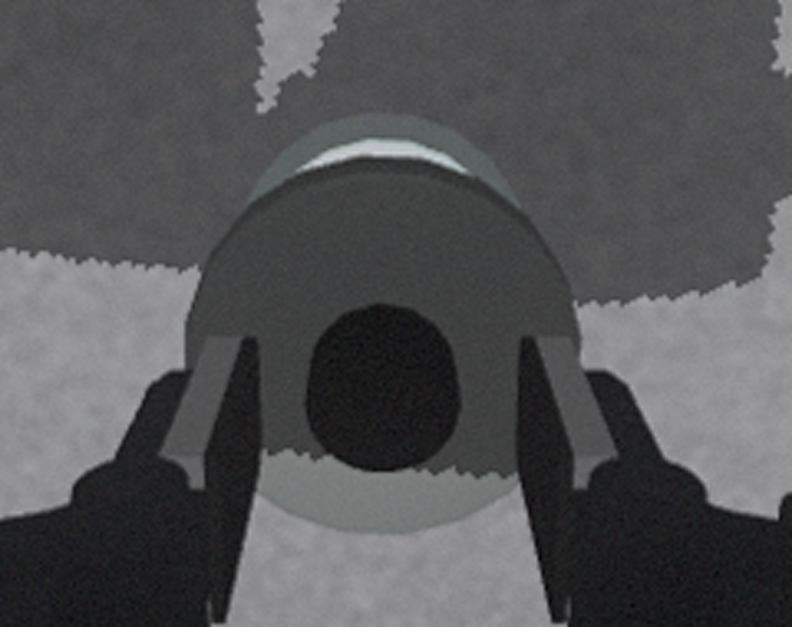

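Request:
step_arm([
  [0,0.4,0,0,0,0],
  [0,0.6,0,0,0,0],
  [0,0.6,0,0,0,0],
])

```text
t: 4.4
tcp_pos: [0.4979, -0.2124, 0.058]
ee_rot: [-90.0, -0.4, -28.1]
ft_force: [0.4, 0.4, -0.4]
gripper_width: 0.0388
```

Request:
step_arm([
  [0,0,0,0,0,0],
  [0,0,0,0,0,0],
  [0,0,0,0,0,0],
  [0,0,0,0,0,0],
  [0,0,0,0,0,0],
  [0,0,0,0,0,0],
], gripper=0.1)

```text
t: 5.0
tcp_pos: [0.498, -0.2124, 0.0582]
ee_rot: [-90.0, -0.4, -28.1]
ft_force: [0.5, -0.4, 1.7]
gripper_width: 0.0203
```

```bash
python3 - <<'E'
from h import *
s=st(); W=imaging.capture("wrist"); save(W,"w3",(160,150,400,340),3.3)
E
```

```text
{'t': 5.0, 'qpos': [-28.7735, 3.2511, 116.516, -0.0194, 59.8211, -0.6294], 'tcp_pos': [0.498, -0.2124, 0.0582], 'ee_rot': [-90.0213, -0.4116, -28.1344], 'ft_force': [0.4829, -0.3647, 1.6819], 'gripper_width': 0.0203}
```

View pics/w3.png

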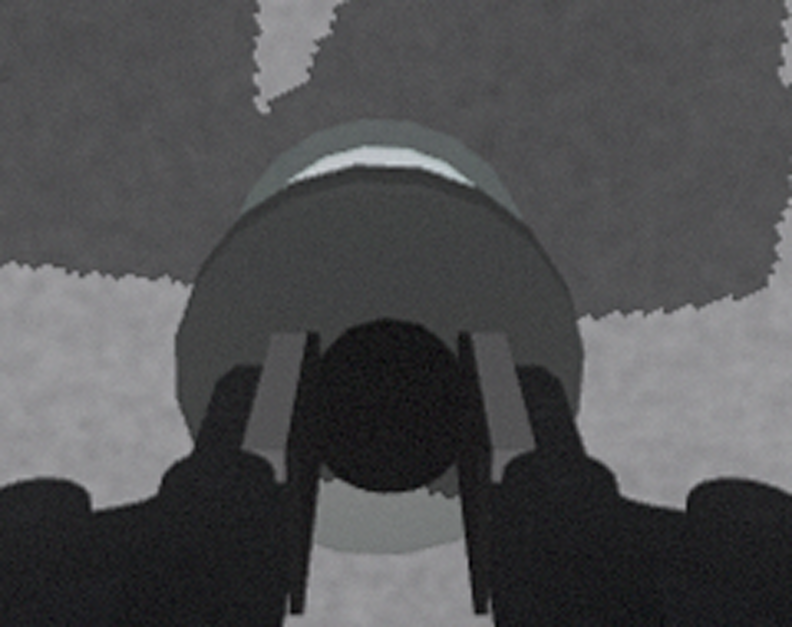

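Request:
step_arm([
  [0,-1,0,0,0,0],
  [0,-3,0,0,0,0],
  [0,-5,0,0,0,0],
  [0,-7,0,0,0,0],
  [0,-9,0,0,0,0],
  [0,-11,0,0,0,0],
  [0,-13,0,0,0,0],
  [0,-13,0,0,0,0],
])

```text
t: 5.85
tcp_pos: [0.4989, -0.2129, 0.1921]
ee_rot: [-90.0, -0.8, -28.1]
ft_force: [0.1, -1.3, 0.1]
gripper_width: 0.0206
```

```bash
python3 - <<'E'
from h import *
s=st(); W=imaging.capture("wrist"); save(W,"w4",(140,120,420,340),2.8)
S=imaging.capture("scene"); save(S,"s4",(150,130,350,280),4)
mv([.50,.05,.19]); mv([.579,.190,.19])
E
```

```text
{'t': 5.85, 'qpos': [-28.7713, -5.4654, 111.0879, -0.0219, 73.5808, -0.6328], 'tcp_pos': [0.4989, -0.2129, 0.1921], 'ee_rot': [-90.0299, -0.7964, -28.1323], 'ft_force': [0.0613, -1.3498, 0.0821], 'gripper_width': 0.0206}
row [-12.104, -0.274, 23.234, 0.0, -0.002, 0.008]
row [-11.739, -0.279, 39.305, 0.0, -0.002, 0.008]
```

View pics/w4.png

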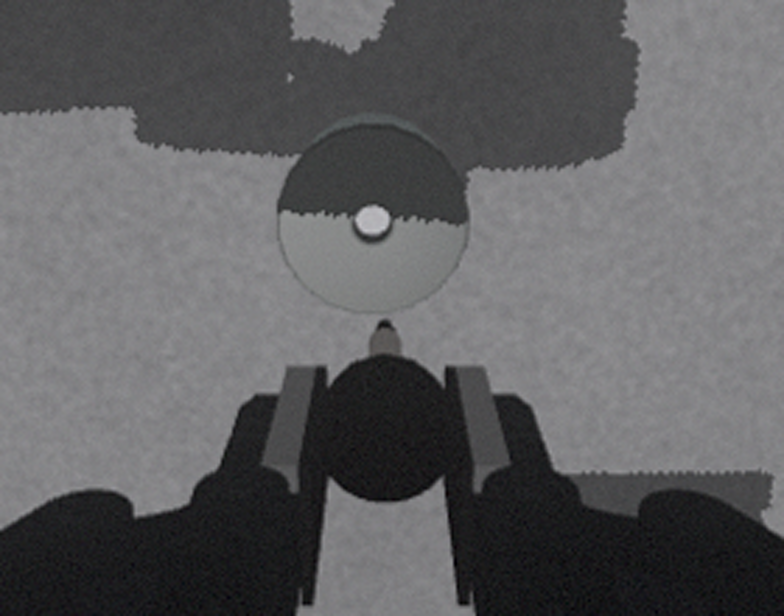

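View pics/s4.png

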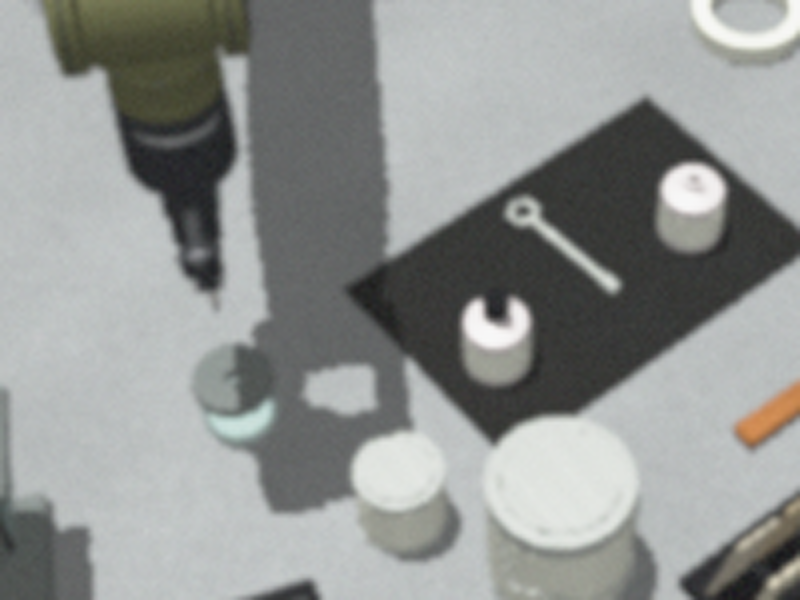

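Request:
step_arm([
  [-0.8,0,3,0,0,0.008],
  [-2,0,7,0,0,0.008],
  [-3.2,0,11,0,0,0.008],
  [-4.5,0,15,0,0,0.008],
  [-6,0,20,0,0,0.008],
  [-7.5,0,25,0,0,0.008],
  [-9,0,30,0,0,0.008],
  [-10.2,0,34,0,0,0.008],
])

```text
t: 6.75
tcp_pos: [0.5666, 0.1379, 0.1852]
ee_rot: [-90.1, 0.1, -28.1]
ft_force: [0.3, -0.8, -0.6]
gripper_width: 0.0201
```

```bash
python3 - <<'E'
from h import *
s=st(); 
mv([.579,.190,.16])
E
```

```text
{'t': 6.75, 'qpos': [8.4169, 0.7365, 105.7668, -0.0244, 73.6926, 36.5431], 'tcp_pos': [0.5666, 0.1379, 0.1852], 'ee_rot': [-90.1355, 0.1435, -28.1195], 'ft_force': [0.3327, -0.843, -0.5875], 'gripper_width': 0.0201}
row [-1.354, 2.516, 5.185, 0.002, -0.002, -0.003]
```

Request:
step_arm([
  [-0.7,0.8,2.5,0,0,-0.003],
  [-1.35,1.6,5.2,0,0,-0.003],
  [-1.35,2.5,5.2,0,0,-0.003],
  [-1.35,2.5,5.2,0,0,-0.003],
  [-1.35,2.5,5.2,0,0,-0.003],
])

```text
t: 7.25
tcp_pos: [0.5783, 0.1891, 0.1589]
ee_rot: [-90.2, 0.1, -28.2]
ft_force: [-0.3, -0.2, -0.3]
gripper_width: 0.0202
```

```bash
python3 - <<'E'
from h import *
s=st(); W=imaging.capture("wrist"); save(W,"w5",(140,120,420,340),2.8)
T=imaging.capture("top"); save(T,"t5",(150,150,300,270),5)
print(proj(W,s["tcp_pos"]),proj(W,s["tcp_pos"]-[0,0,.045]))
for q in nets.landmark_of("bottle_1_rim",W)[:2]: print(q["confidence"],q["location"],atz(W,q["location"],.069))
E
```

```text
{'t': 7.25, 'qpos': [13.117, 5.2165, 103.7506, -0.1471, 71.2438, 41.3274], 'tcp_pos': [0.5783, 0.1891, 0.1589], 'ee_rot': [-90.2438, 0.0665, -28.1629], 'ft_force': [-0.2738, -0.1653, -0.2904], 'gripper_width': 0.0202}
[279.3402 266.1474] [279.0531 234.0197]
0.58 [273.9, 212.3] [0.5754 0.1917 0.069 ]
```

View pics/w5.png

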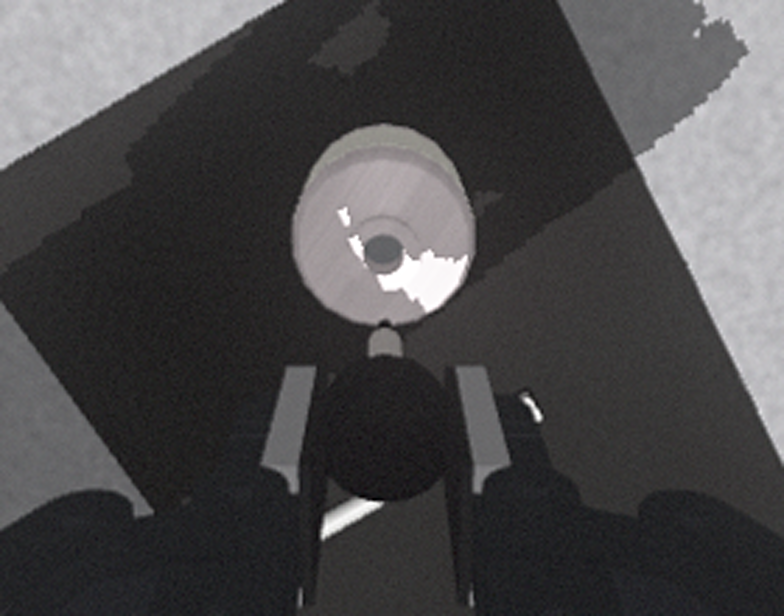

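```bash
python3 - <<'E'
from h import *
s=readout.state(); W=imaging.capture("wrist")
p=s["tcp_pos"]; A=R(s["ee_rot"]); print(p,s["ee_rot"])
c=proj(W,[p[0],p[1],.069])+[-1.7,.6]; print(c)
o=np.array([276.6,209.1]); d=atz(W,o,.069)-atz(W,c,.069); print("world",d,"tool",A.T@d*1000)
mv(p+[d[0],d[1],.125-p[2]],s=s)
E
```

```text
[0.5793 0.1891 0.1607] [-90.1113  -0.062  -28.2045]
[276.8651 213.5292]
world [0.0015 0.0032 0.    ] tool [-0.2064 -0.0072  3.5726]
row [-0.025, 3.566, 0.364, 0.002, -0.004, 0.001]
```

View pics/t5.png

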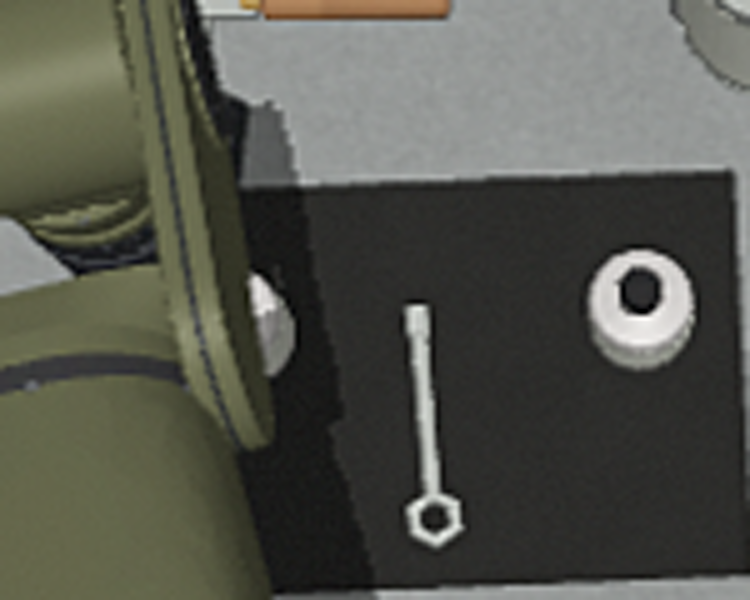

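Request:
step_arm([
  [0,1.2,0.2,0,0,0],
  [0,2.4,0.36,0,0,0],
  [0,3.4,0.36,0,0,0],
  [0,3.5,0.36,0,0,0],
  [0,3.5,0.36,0,0,0],
])

```text
t: 7.95
tcp_pos: [0.5806, 0.1922, 0.1247]
ee_rot: [-90.2, 0.0, -28.2]
ft_force: [-0.3, 0.1, 0.1]
gripper_width: 0.0206
```

```bash
python3 - <<'E'
from h import *
s=st(); W=imaging.capture("wrist"); save(W,"w6",(200,160,360,300),5)
p=s["tcp_pos"];print(proj(W,p-[0,0,.045]),proj(W,[p[0],p[1],.069]))
E
```

```text
{'t': 7.95, 'qpos': [13.3464, 7.4343, 104.8374, -0.1321, 67.8453, 41.5919], 'tcp_pos': [0.5806, 0.1922, 0.1247], 'ee_rot': [-90.1691, 0.0064, -28.1956], 'ft_force': [-0.3348, 0.1246, 0.0601], 'gripper_width': 0.0206}
[278.9558 234.0966] [278.8919 228.4224]
```

View pics/w6.png

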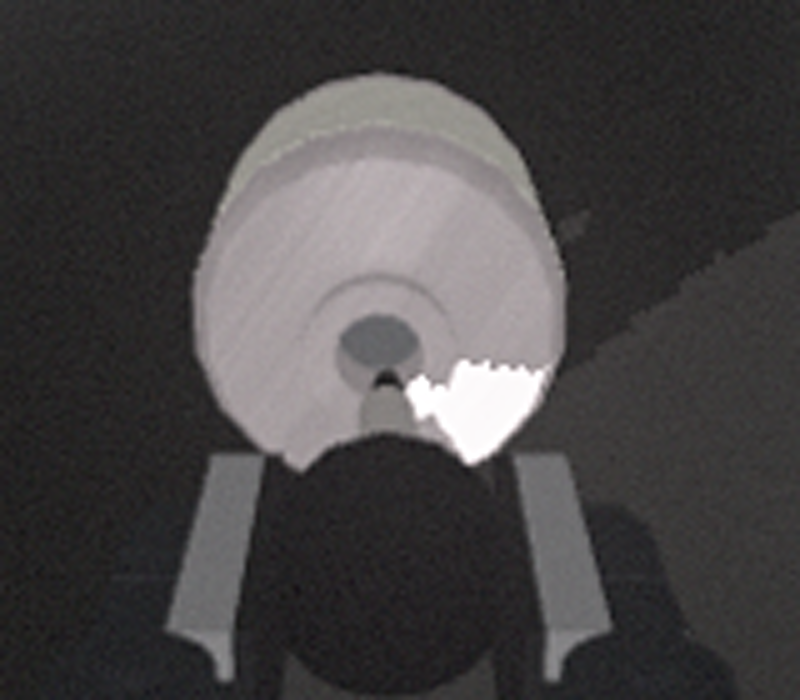

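Request:
step_arm([
  [-0.12,0,-0.1,0,0,0],
  [-0.12,0.4,-0.1,0,0,0],
  [-0.12,0.8,-0.1,0,0,0],
  [-0.12,1.2,-0.1,0,0,0],
  [-0.12,1.6,-0.1,0,0,0],
  [-0.12,1.8,-0.1,0,0,0],
  [-0.12,1.8,-0.1,0,0,0],
])

```text
t: 8.7
tcp_pos: [0.5792, 0.1919, 0.1069]
ee_rot: [-90.2, -0.0, -28.2]
ft_force: [-0.0, 0.6, 0.5]
gripper_width: 0.0205
```

```bash
python3 - <<'E'
from h import *
s=st(); W=imaging.capture("wrist"); save(W,"w7",(200,160,360,300),5)
E
```

```text
{'t': 8.7, 'qpos': [13.3496, 8.3466, 105.6908, -0.1378, 66.0609, 41.599], 'tcp_pos': [0.5792, 0.1919, 0.1069], 'ee_rot': [-90.1595, -0.01, -28.1934], 'ft_force': [-0.0029, 0.5912, 0.4795], 'gripper_width': 0.0205}
```

View pics/w7.png

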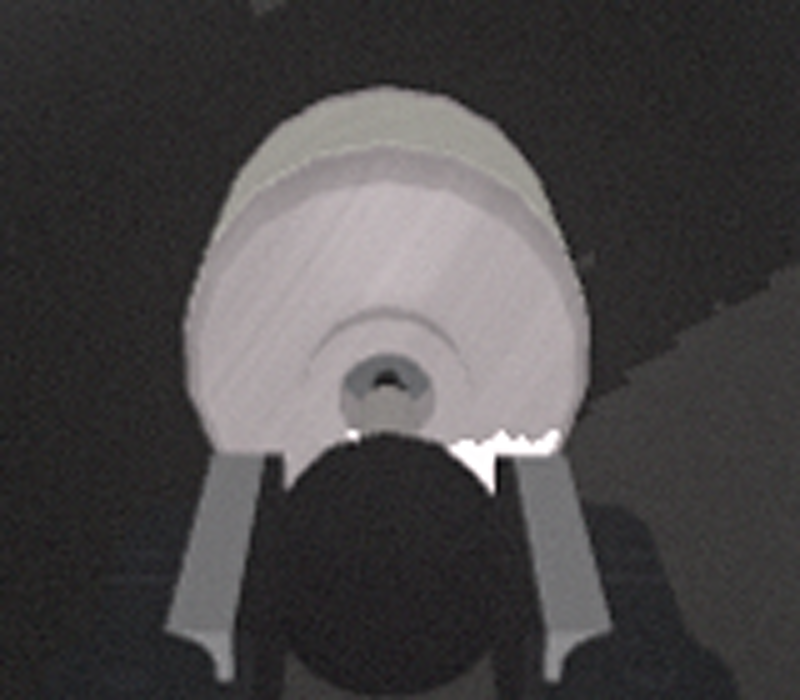

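Request:
step_arm([
  [0,0.4,0,0,0,0],
  [0,0.8,0,0,0,0],
  [0,1.2,0,0,0,0],
  [0,1.6,0,0,0,0],
  [0,1.8,0,0,0,0],
])

```text
t: 9.25
tcp_pos: [0.579, 0.1918, 0.0885]
ee_rot: [-90.2, 0.0, -28.2]
ft_force: [-0.3, -0.8, -0.7]
gripper_width: 0.0199
```

```bash
python3 - <<'E'
from h import *
s=st(); W=imaging.capture("wrist"); save(W,"w8",(200,160,360,300),5)
E
```

```text
{'t': 9.25, 'qpos': [13.3444, 9.5347, 106.3053, -0.1404, 64.2791, 41.5968], 'tcp_pos': [0.579, 0.1918, 0.0885], 'ee_rot': [-90.1737, 0.0053, -28.1913], 'ft_force': [-0.328, -0.8187, -0.6863], 'gripper_width': 0.0199}
```

View pics/w8.png

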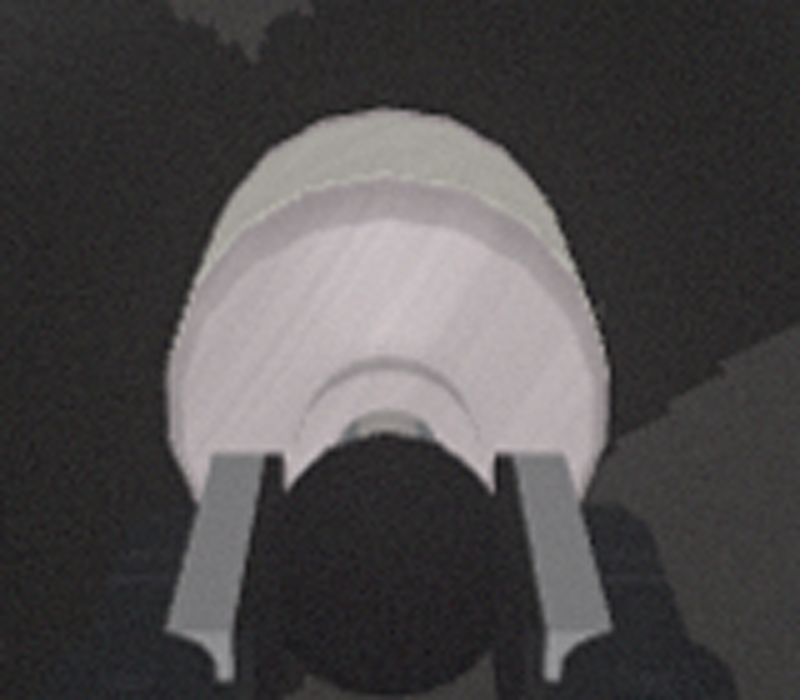

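Request:
step_arm([
  [0,0,-0.15,0,0,0],
  [0,0.3,-0.15,0,0,0],
  [0,0.6,-0.15,0,0,0],
  [0,0.9,-0.15,0,0,0],
  [0,1.2,-0.15,0,0,0],
  [0,1.3,-0.15,0,0,0],
])

```text
t: 9.9
tcp_pos: [0.5779, 0.1904, 0.0747]
ee_rot: [-90.2, 0.1, -28.2]
ft_force: [0.4, 0.5, -0.8]
gripper_width: 0.0197
```

```bash
python3 - <<'E'
from h import *
s=st(); W=imaging.capture("wrist"); save(W,"w9",(200,160,360,300),5)
E
```

```text
{'t': 9.9, 'qpos': [13.2372, 10.3373, 106.8772, -0.1389, 62.9734, 41.492], 'tcp_pos': [0.5779, 0.1904, 0.0747], 'ee_rot': [-90.217, 0.0589, -28.1915], 'ft_force': [0.4197, 0.5409, -0.8287], 'gripper_width': 0.0197}
```

View pics/w9.png

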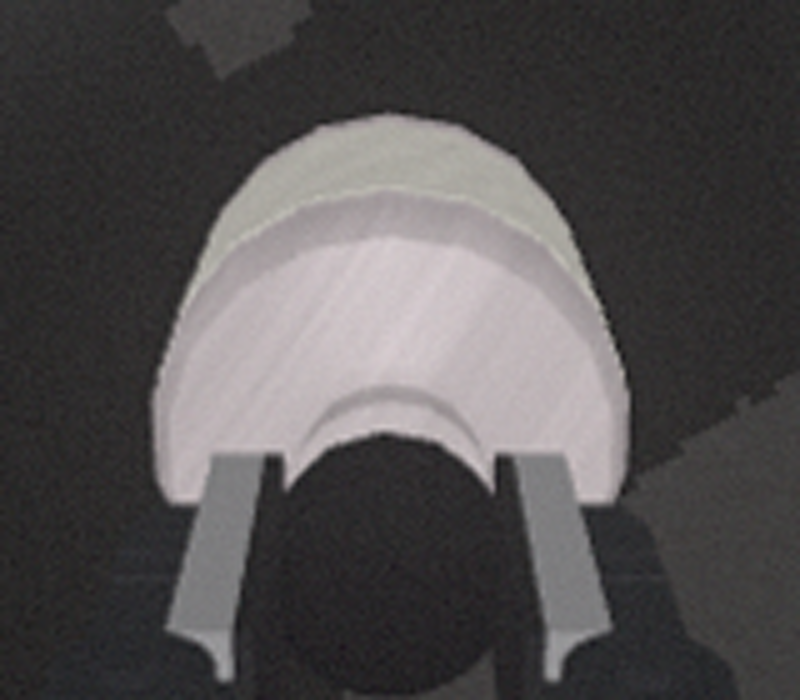

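Request:
step_arm([
  [0,0.12,0,0,0,0],
  [0,0.25,0,0,0,0],
  [0,0.25,0,0,0,0],
])

```text
t: 10.25
tcp_pos: [0.578, 0.1904, 0.0723]
ee_rot: [-90.2, 0.0, -28.2]
ft_force: [0.7, 0.0, -0.5]
gripper_width: 0.0202
```

Request:
step_arm([
  [0,0.1,0,0,0,0],
  [0,0.1,0,0,0,0],
])

```text
t: 10.45
tcp_pos: [0.5783, 0.1905, 0.0723]
ee_rot: [-90.2, 0.0, -28.2]
ft_force: [-1.9, -1.8, 4.8]
gripper_width: 0.0206
```

Request:
step_arm([
  [0,0.1,0,0,0,0],
  [0,0.1,0,0,0,0],
])

```text
t: 10.65
tcp_pos: [0.5787, 0.1906, 0.0723]
ee_rot: [-90.2, -0.0, -28.2]
ft_force: [-2.5, -1.3, 5.9]
gripper_width: 0.0207
```

Request:
step_arm([
  [0,-0.05,0,0,0,0],
  [0,-0.05,0,0,0,0],
  [0,-0.05,0,0,0,0],
  [0,-0.05,0,0,0,0],
], gripper=0.45)

```text
t: 11.05
tcp_pos: [0.5784, 0.1905, 0.0724]
ee_rot: [-90.2, 0.0, -28.2]
ft_force: [-0.5, 0.1, -0.2]
gripper_width: 0.0382
```

Request:
step_arm([
  [0,-1.5,0,0,0,0],
  [0,-3.5,0,0,0,0],
  [0,-6.5,0,0,0,0],
  [0,-8,0,0,0,0],
  [0,-8,0,0,0,0],
])

```text
t: 11.55
tcp_pos: [0.5807, 0.1913, 0.1566]
ee_rot: [-89.9, -0.3, -28.2]
ft_force: [-0.3, 0.1, 0.2]
gripper_width: 0.0381
```

```bash
python3 - <<'E'
from h import *
s=st(); W=imaging.capture("wrist"); save(W,"w10",(160,100,400,300),3.3)
S=imaging.capture("scene"); save(S,"s10",(250,130,370,240),6)
E
```

```text
{'t': 11.55, 'qpos': [13.2605, 5.4183, 103.7611, -0.1322, 70.553, 41.4892], 'tcp_pos': [0.5807, 0.1913, 0.1566], 'ee_rot': [-89.9163, -0.2832, -28.1852], 'ft_force': [-0.3035, 0.1418, 0.1611], 'gripper_width': 0.0381}
```

View pics/w10.png

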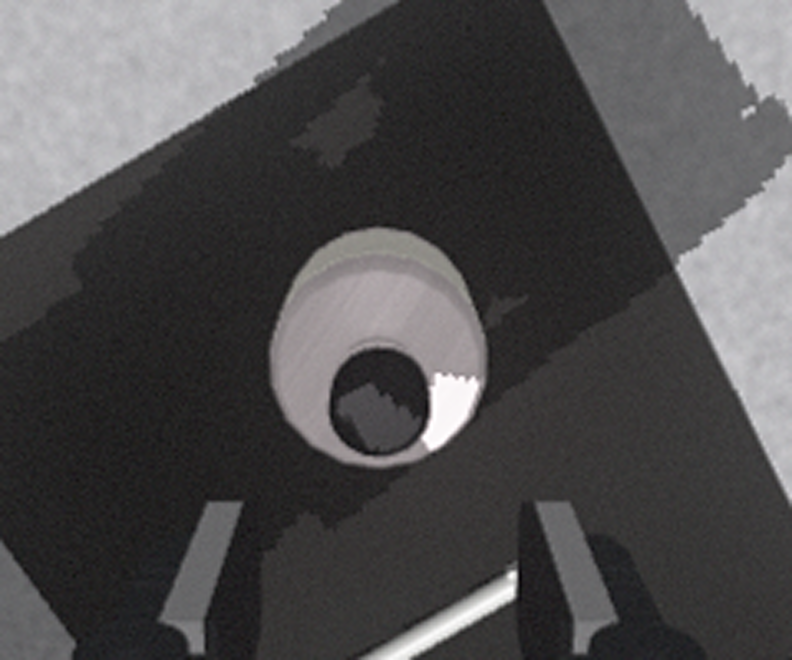

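View pics/s10.png

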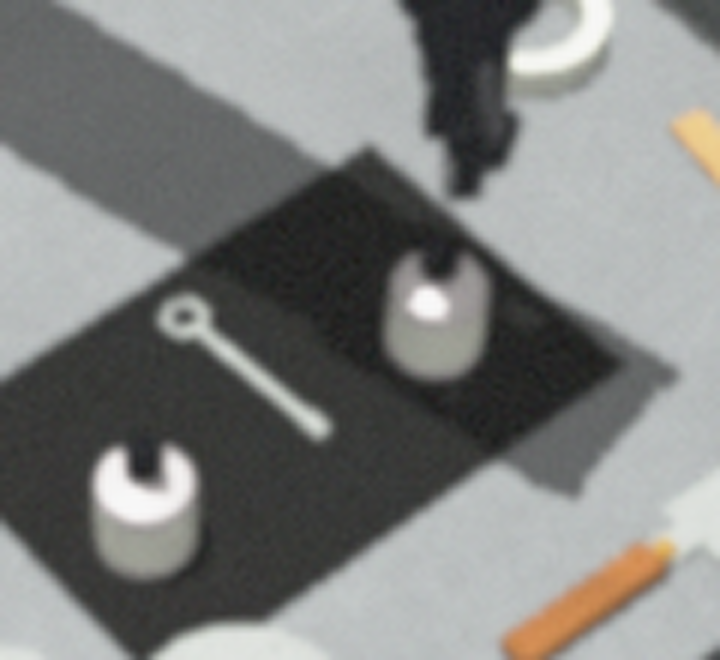

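```bash
python3 - <<'E'
from h import *
mv([.5785,.1908,.022]); st()
E
```

```text
row [0.001, 13.036, 0.049, 0.003, -0.003, -0.0]
{'t': 11.65, 'qpos': [13.2548, 5.5875, 104.0108, -0.1327, 70.529, 41.4881], 'tcp_pos': [0.5785, 0.1907, 0.1524], 'ee_rot': [-90.178, 0.0126, -28.189], 'ft_force': [-0.0409, 0.1999, -0.892], 'gripper_width': 0.0385}
```

Request:
step_arm([
  [0,1,0,0.003,-0.003,0],
  [0,2,0,0.003,-0.003,0],
  [0,5,0,0.003,-0.003,0],
  [0,8,0,0.003,-0.003,0],
  [0,10.5,0,0.003,-0.003,0],
  [0,12.5,0,0.003,-0.003,0],
  [0,13,0,0.003,-0.003,0],
  [0,13,0,0.003,-0.003,0],
], gripper=1.0, grip_force=40)

```text
t: 12.45
tcp_pos: [0.5765, 0.1899, 0.0198]
ee_rot: [-90.2, 0.2, -28.0]
ft_force: [0.4, -0.5, -0.8]
gripper_width: 0.0856
```

```bash
python3 - <<'E'
from h import *
s=st(); W=imaging.capture("wrist"); save(W,"w11",None,1.4)
E
```

```text
{'t': 12.45, 'qpos': [13.1679, 14.3736, 108.2331, 0.0047, 57.6641, 41.1865], 'tcp_pos': [0.5765, 0.1899, 0.0198], 'ee_rot': [-90.1754, 0.2064, -28.0214], 'ft_force': [0.4127, -0.5023, -0.8086], 'gripper_width': 0.0856}
```

View pics/w11.png

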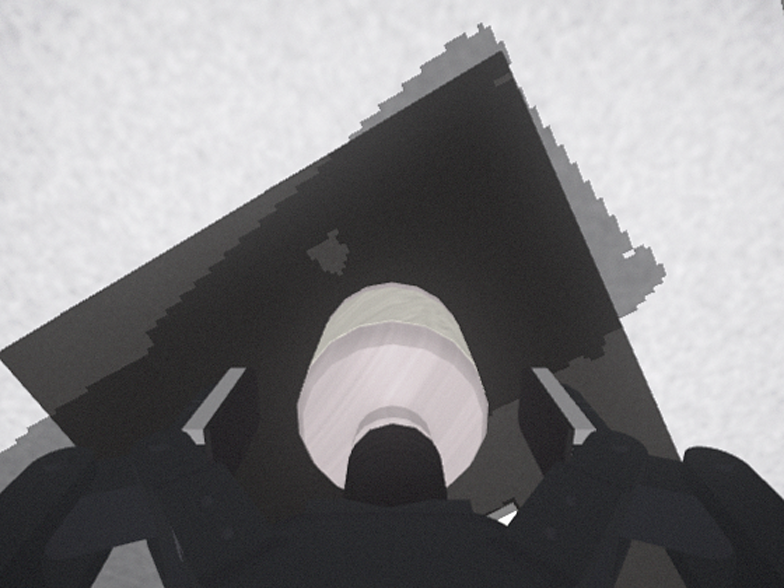

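Request:
step_arm([
  [0.1,-0.2,0,0,0,0],
  [0.1,-0.2,0,0,0,0],
])

```text
t: 12.7
tcp_pos: [0.5799, 0.19, 0.0253]
ee_rot: [-90.0, -0.0, -28.0]
ft_force: [0.3, 0.6, 0.1]
gripper_width: 0.0855
```

Request:
step_arm([
  [0,0,0,0,0,0],
  [0,0,0,0,0,0],
  [0,0,0,0,0,0],
  [0,0,0,0,0,0],
  [0,0,0,0,0,0],
  [0,0,0,0,0,0],
  [0,0,0,0,0,0],
], gripper=0.45)

```text
t: 13.4
tcp_pos: [0.5808, 0.1903, 0.0264]
ee_rot: [-89.9, -0.1, -28.0]
ft_force: [-0.8, 0.2, 5.1]
gripper_width: 0.0523
```

```bash
python3 - <<'E'
from h import *
s=st(); W=imaging.capture("wrist"); save(W,"w12",None,1.4)
E
```

```text
{'t': 13.4, 'qpos': [13.1046, 14.0678, 107.8476, 0.0098, 57.9163, 41.1193], 'tcp_pos': [0.5808, 0.1903, 0.0264], 'ee_rot': [-89.8831, -0.1214, -28.02], 'ft_force': [-0.7826, 0.1913, 5.0702], 'gripper_width': 0.0523}
```

View pics/w12.png

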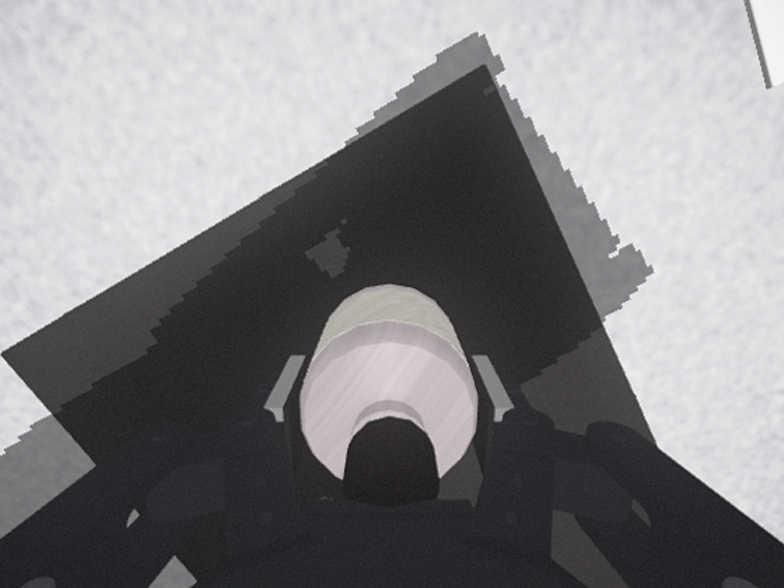

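Request:
step_arm([
  [0,-0.5,0,0,0,0],
  [0,-1.5,0,0,0,0],
  [0,-3,0,0,0,0],
  [0,-4.5,0,0,0,0],
  [0,-6,0,0,0,0],
  [0,-6,0,0,0,0],
  [0,-6,0,0,0,0],
  [0,-6,0,0,0,0],
])

```text
t: 14.25
tcp_pos: [0.58, 0.1901, 0.0857]
ee_rot: [-89.9, -0.1, -28.0]
ft_force: [-0.4, -0.9, -2.2]
gripper_width: 0.0522
```

```bash
cat >> h.py <<'E'
def weigh(n=10):
    f=[];j=[]
    for i in range(n):
        c=imaging.capture("wrist"); s=readout.state(); f.append(s["ft_force"]); j.append(s["joint_efforts"])
    f=np.array(f);print("ft",f.mean(0),f.std(0),"eff",np.mean(j,0)); return c
E
python3 - <<'E'
from h import *
st(); W=weigh(); st(); save(W,"w13",None,1.4)
S=imaging.capture("scene"); save(S,"s13",(230,110,390,240),5)
E
```

```text
{'t': 14.25, 'qpos': [13.1031, 9.6333, 106.4872, 0.0121, 63.7861, 41.1193], 'tcp_pos': [0.58, 0.1901, 0.0857], 'ee_rot': [-89.9304, -0.0632, -28.0217], 'ft_force': [-0.4445, -0.8565, -2.1504], 'gripper_width': 0.0522}
ft [ 0.1334  0.0906 -1.6201] [0.3998 0.5107 0.4567] eff [  0.0009 -41.7332 -33.7269   0.0011  -0.0074   0.    ]
{'t': 14.75, 'qpos': [13.1031, 9.6286, 106.4309, 0.0111, 63.7837, 41.1201], 'tcp_pos': [0.5806, 0.1902, 0.0863], 'ee_rot': [-89.8893, -0.1117, -28.022], 'ft_force': [0.0455, 0.7684, -1.0999], 'gripper_width': 0.0518}
```

View pics/w13.png

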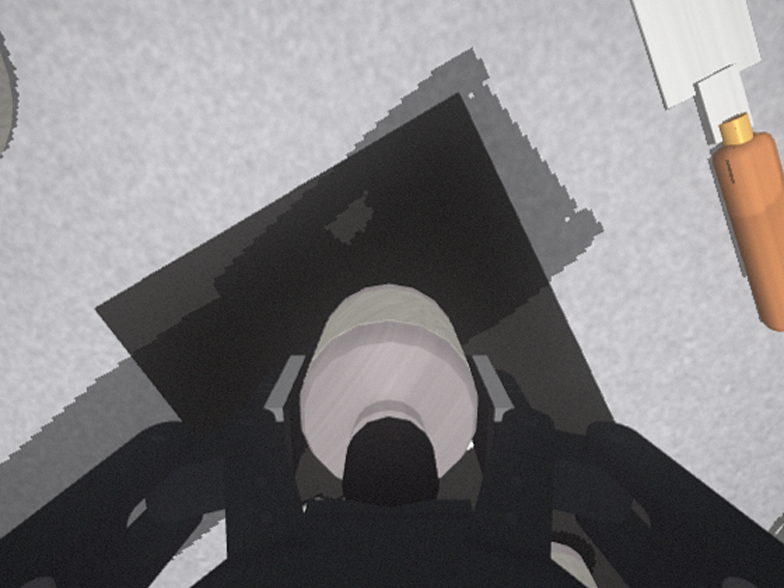

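View pics/s13.png

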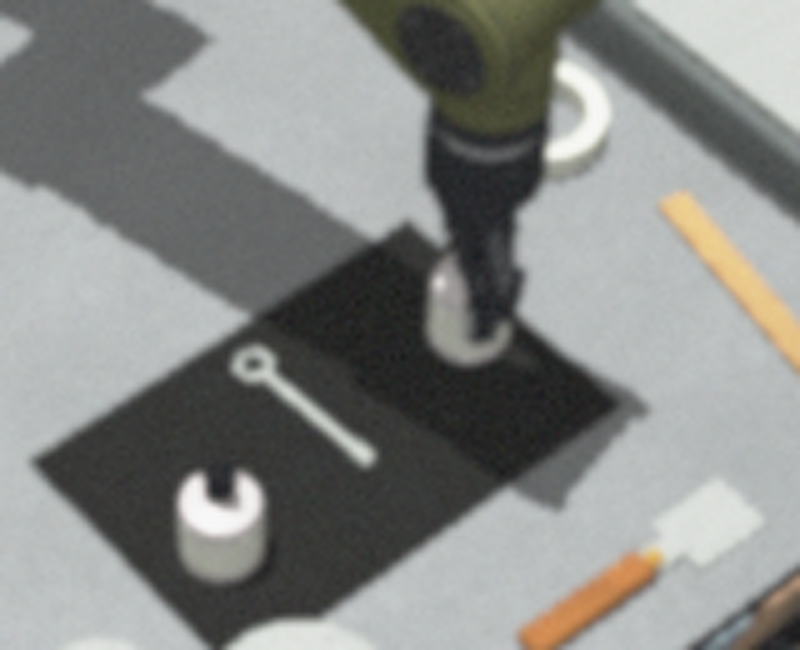

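Request:
step_arm([
  [0,1.5,0,0,0,0],
  [0,3,0,0,0,0],
  [0,4.2,0,0,0,0],
  [0,5.2,0,0,0,0],
  [0,5.7,0,0,0,0],
  [0,5.9,0,0,0,0],
  [0,5.9,0,0,0,0],
])

```text
t: 15.5
tcp_pos: [0.5809, 0.1903, 0.0273]
ee_rot: [-89.9, -0.1, -28.0]
ft_force: [1.3, -0.2, -2.5]
gripper_width: 0.0523
```

Request:
step_arm([
  [0,0.1,0,0,0,0],
  [0,0.1,0,0,0,0],
])

```text
t: 15.7
tcp_pos: [0.5814, 0.1904, 0.0268]
ee_rot: [-89.8, -0.2, -28.0]
ft_force: [-0.7, -0.1, -1.2]
gripper_width: 0.0523
```

Request:
step_arm([
  [0,0.08,0,0,0,0],
  [0,0.08,0,0,0,0],
])

```text
t: 15.9
tcp_pos: [0.5817, 0.1905, 0.0265]
ee_rot: [-89.8, -0.2, -28.0]
ft_force: [-0.1, -0.9, -0.9]
gripper_width: 0.0516
```

Request:
step_arm([
  [0,0.1,0,0,0,0],
  [0,0.1,0,0,0,0],
])

```text
t: 16.1
tcp_pos: [0.5818, 0.1906, 0.0264]
ee_rot: [-89.8, -0.2, -28.0]
ft_force: [-3.3, -1.1, 5.0]
gripper_width: 0.0519
```

Request:
step_arm([
  [0,0.1,0,0,0,0],
  [0,0.1,0,0,0,0],
])

```text
t: 16.3
tcp_pos: [0.5819, 0.1906, 0.0264]
ee_rot: [-89.8, -0.2, -28.0]
ft_force: [-3.6, -0.4, 5.8]
gripper_width: 0.0518
```

Standing on the mat (5 N upward). Release and rise.

Request:
step_arm([
  [0,-0.05,0,0,0,0],
  [0,-0.05,0,0,0,0],
  [0,-0.05,0,0,0,0],
  [0,-0.05,0,0,0,0],
  [0,-0.05,0,0,0,0],
], gripper=1.0)

```text
t: 16.8
tcp_pos: [0.5819, 0.1906, 0.0268]
ee_rot: [-89.8, -0.2, -28.0]
ft_force: [-0.5, -0.2, -0.4]
gripper_width: 0.0856
```

Request:
step_arm([
  [0,-2,0,0,0,0],
  [0,-5,0,0,0,0],
  [0,-9,0,0,0,0],
  [0,-13,0,0,0,0],
  [0,-15,0,0,0,0],
  [0,-15,0,0,0,0],
])

```text
t: 17.4
tcp_pos: [0.5837, 0.191, 0.1817]
ee_rot: [-89.5, -0.6, -28.0]
ft_force: [0.2, -0.4, 0.1]
gripper_width: 0.0852
```

```bash
python3 - <<'E'
from h import *
W=imaging.capture("wrist"); save(W,"w14",None,1.4); s=st(); 
mv([.5860,-.0192,.175],s=s)
E
```

```text
{'t': 17.45, 'qpos': [13.1064, 4.3373, 102.6865, 0.0138, 72.4867, 41.1126], 'tcp_pos': [0.5823, 0.1907, 0.1788], 'ee_rot': [-89.6681, -0.3602, -28.0113], 'ft_force': [0.6883, 0.3276, 0.1723], 'gripper_width': 0.0853}
row [10.179, 0.335, -18.359, -0.006, -0.0, 0.006]
```

View pics/w14.png

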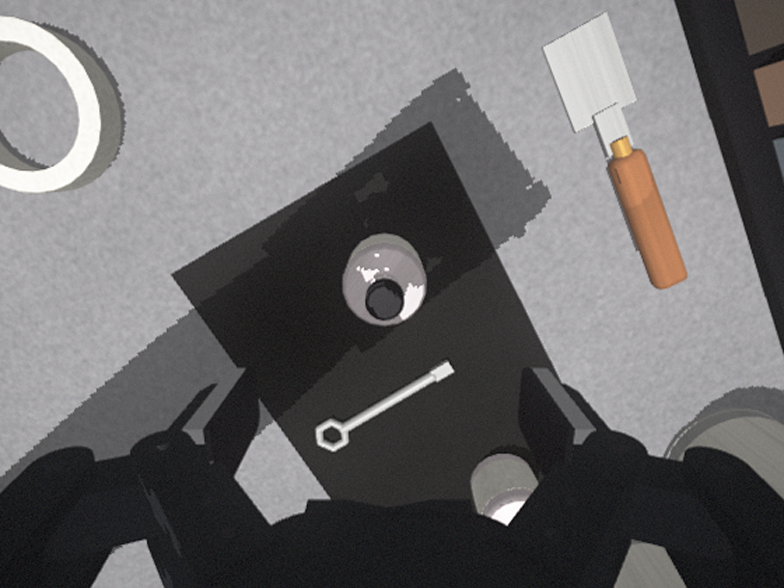

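Request:
step_arm([
  [10.2,0.3,-18.4,-0.006,0,0.006],
  [10.2,0.3,-18.4,-0.006,0,0.006],
  [10.2,0.3,-18.4,-0.006,0,0.006],
  [10.2,0.3,-18.4,-0.006,0,0.006],
  [10.2,0.3,-18.4,-0.006,0,0.006],
  [10.2,0.3,-18.4,-0.006,0,0.006],
  [10.2,0.3,-18.4,-0.006,0,0.006],
  [10.2,0.3,-18.4,-0.006,0,0.006],
])

```text
t: 18.25
tcp_pos: [0.5857, -0.0181, 0.1745]
ee_rot: [-90.0, 0.1, -27.9]
ft_force: [0.7, -0.1, -0.5]
gripper_width: 0.0855
```

```bash
python3 - <<'E'
from h import *
W=imaging.capture("wrist"); save(W,"w15",None,1.4); s=st(); p=s["tcp_pos"]
print(proj(W,[p[0],p[1],.084]),proj(W,[p[0],p[1],.053]))
E
```

```text
{'t': 18.3, 'qpos': [-7.0125, 1.5148, 106.0177, -0.003, 72.5063, 20.8751], 'tcp_pos': [0.5858, -0.0181, 0.1748], 'ee_rot': [-90.0166, 0.0353, -27.8867], 'ft_force': [-0.0198, 0.2847, -0.2642], 'gripper_width': 0.0853}
[279.0042 213.4251] [278.8942 203.1334]
```

View pics/w15.png

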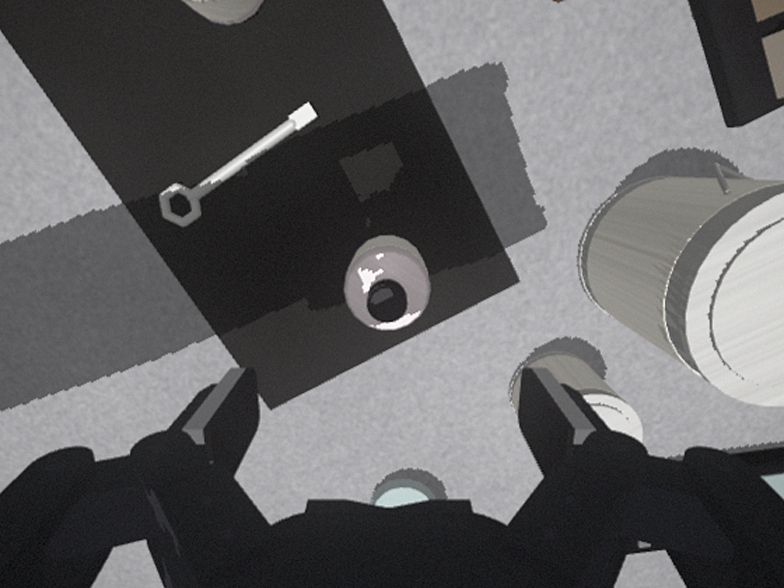

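Request:
step_arm([
  [-0.06,3,-0.08,0,0,0],
  [-0.06,6,-0.08,0,0,0],
  [-0.06,9,-0.08,0,0,0],
  [-0.06,12,-0.08,0,0,0],
  [-0.06,14,-0.08,0,0,0],
  [-0.06,14.9,-0.08,0,0,0],
  [-0.06,14.9,-0.08,0,0,0],
  [-0.06,14.9,-0.08,0,0,0],
])

```text
t: 19.1
tcp_pos: [0.5857, -0.018, 0.0269]
ee_rot: [-90.0, -0.1, -27.8]
ft_force: [0.2, 0.3, -0.1]
gripper_width: 0.0851
```

```bash
python3 - <<'E'
from h import *
W=imaging.capture("wrist"); save(W,"w16",None,1.4); s=st(); 
E
```

```text
{'t': 19.15, 'qpos': [-7.0262, 11.2346, 111.1271, -0.0019, 57.5211, 20.8277], 'tcp_pos': [0.5861, -0.0182, 0.0274], 'ee_rot': [-89.9598, -0.1102, -27.8529], 'ft_force': [-0.0582, 0.2301, 0.6365], 'gripper_width': 0.0854}
```

View pics/w16.png

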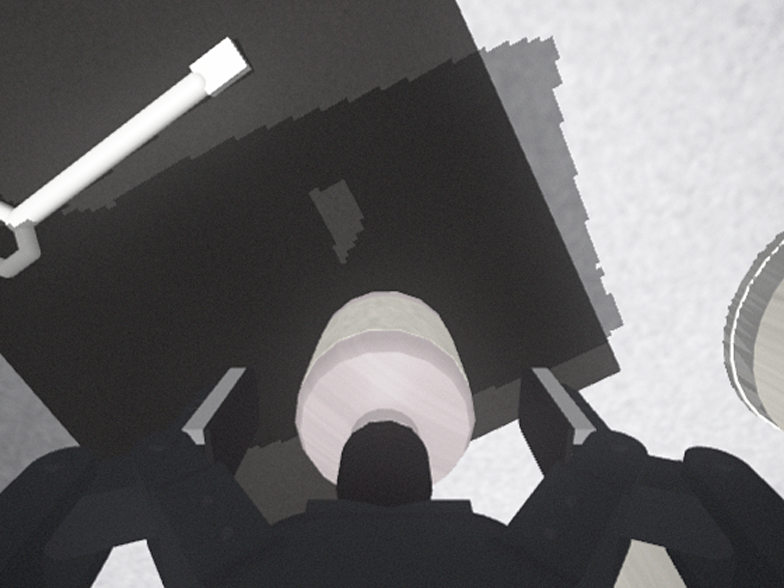

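Request:
step_arm([
  [-0.12,0.1,0,0,0,0],
  [-0.12,0.1,0,0,0,0],
])

```text
t: 19.35
tcp_pos: [0.5859, -0.0177, 0.0279]
ee_rot: [-89.9, -0.2, -27.8]
ft_force: [0.4, 0.3, 0.2]
gripper_width: 0.0856
```

Request:
step_arm([
  [0,0,0,0,0,0],
  [0,0,0,0,0,0],
  [0,0,0,0,0,0],
  [0,0,0,0,0,0],
  [0,0,0,0,0,0],
  [0,0,0,0,0,0],
  [0,0,0,0,0,0],
], gripper=0.45)

```text
t: 20.05
tcp_pos: [0.5863, -0.0177, 0.0288]
ee_rot: [-89.9, -0.3, -27.9]
ft_force: [-2.1, 1.0, 5.6]
gripper_width: 0.0535
```

Request:
step_arm([
  [0,-0.5,0,0,0,0],
  [0,-1.5,0,0,0,0],
  [0,-3,0,0,0,0],
  [0,-4.5,0,0,0,0],
  [0,-6,0,0,0,0],
  [0,-6,0,0,0,0],
  [0,-6,0,0,0,0],
  [0,-6,0,0,0,0],
])

```text
t: 20.85
tcp_pos: [0.5854, -0.0176, 0.0882]
ee_rot: [-89.9, -0.2, -27.9]
ft_force: [-0.1, -0.2, -3.7]
gripper_width: 0.0535
```

```bash
python3 - <<'E'
from h import *
st(); W=weigh(); st(); save(W,"w17",None,1.4)
E
```

```text
{'t': 20.85, 'qpos': [-6.9739, 6.4716, 109.7646, 0.0126, 63.5566, 20.8725], 'tcp_pos': [0.5854, -0.0176, 0.0882], 'ee_rot': [-89.9156, -0.1897, -27.8521], 'ft_force': [-0.1171, -0.1937, -3.7211], 'gripper_width': 0.0535}
ft [-0.138  -0.0443 -3.3063] [0.4421 0.6509 0.4672] eff [  0.0015 -40.0954 -34.5984  -0.0064  -0.0123  -0.    ]
{'t': 21.35, 'qpos': [-6.9756, 6.4677, 109.71, 0.0111, 63.5541, 20.8755], 'tcp_pos': [0.586, -0.0176, 0.0887], 'ee_rot': [-89.8952, -0.247, -27.8562], 'ft_force': [-0.8545, -0.4712, -2.8604], 'gripper_width': 0.0534}
```

View pics/w17.png

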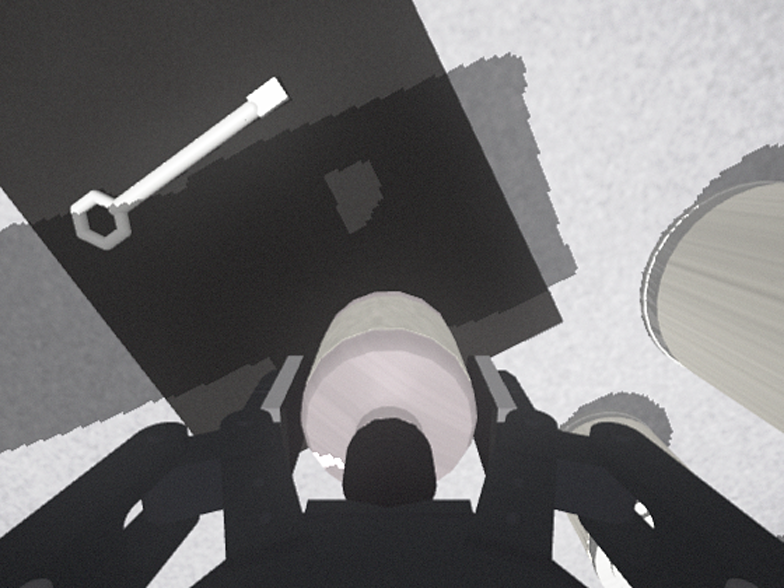

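Request:
step_arm([
  [0,1.5,0,0,0,0],
  [0,3,0,0,0,0],
  [0,4.2,0,0,0,0],
  [0,5.2,0,0,0,0],
  [0,5.7,0,0,0,0],
  [0,6,0,0,0,0],
  [0,6,0,0,0,0],
])

```text
t: 22.05
tcp_pos: [0.5866, -0.0177, 0.0291]
ee_rot: [-89.9, -0.3, -27.9]
ft_force: [0.8, -0.7, -3.5]
gripper_width: 0.0534
```

Request:
step_arm([
  [0,0.15,0,0,0,0],
  [0,0.15,0,0,0,0],
])

```text
t: 22.25
tcp_pos: [0.5871, -0.0177, 0.0288]
ee_rot: [-89.9, -0.3, -27.9]
ft_force: [-3.7, 0.7, 5.9]
gripper_width: 0.0537
```

Request:
step_arm([
  [0,0.1,0,0,0,0],
  [0,0.1,0,0,0,0],
])

```text
t: 22.45
tcp_pos: [0.5874, -0.0178, 0.0288]
ee_rot: [-89.9, -0.3, -27.9]
ft_force: [-4.9, 0.1, 6.0]
gripper_width: 0.0531
```

Request:
step_arm([
  [0,0,0,0,0,0],
  [0,0,0,0,0,0],
  [0,0,0,0,0,0],
  [0,0,0,0,0,0],
  [0,0,0,0,0,0],
], gripper=1.0)

```text
t: 22.95
tcp_pos: [0.5875, -0.0178, 0.0287]
ee_rot: [-89.9, -0.3, -27.9]
ft_force: [-1.0, 0.6, -0.1]
gripper_width: 0.0853
```

```bash
python3 - <<'E'
from h import *
W=imaging.capture("wrist"); save(W,"w18",None,1.4); s=st(); mv(s["tcp_pos"]*[1,1,0]+[0,0,.0255],s=s)
E
```

```text
{'t': 23.0, 'qpos': [-6.9701, 11.1605, 111.0651, 0.01, 57.4172, 20.8769], 'tcp_pos': [0.5875, -0.0178, 0.0287], 'ee_rot': [-89.8648, -0.3307, -27.8528], 'ft_force': [-0.4899, -0.2156, 0.2718], 'gripper_width': 0.0857}
row [-0.002, 0.324, -0.001, -0.002, 0.003, 0.006]
```

View pics/w18.png

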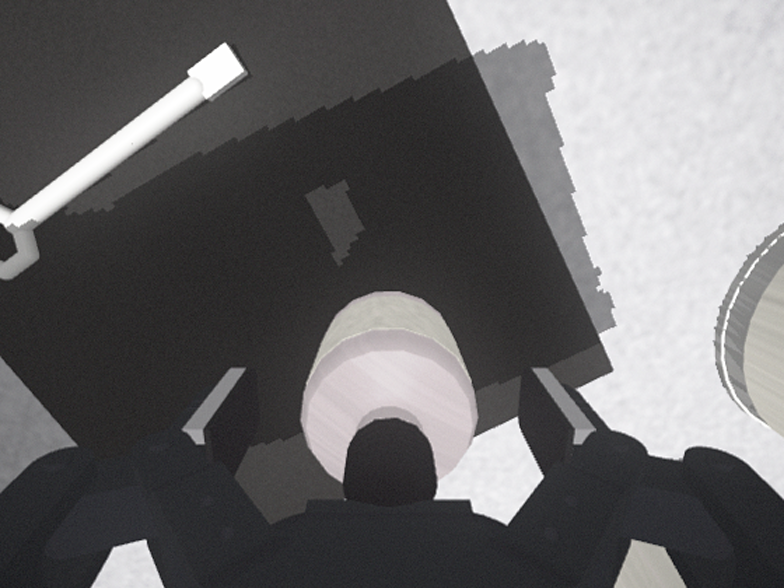

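Request:
step_arm([
  [0,0.3,0,-0.002,0,0.006],
  [0,0.3,0,-0.002,0,0.006],
])

```text
t: 23.2
tcp_pos: [0.5873, -0.0178, 0.0252]
ee_rot: [-90.0, 0.1, -27.9]
ft_force: [-0.4, -0.1, 0.3]
gripper_width: 0.0853
```

Request:
step_arm([
  [0,0,0,0,0,0],
  [0,0,0,0,0,0],
  [0,0,0,0,0,0],
  [0,0,0,0,0,0],
  [0,0,0,0,0,0],
  [0,0,0,0,0,0],
  [0,0,0,0,0,0],
], gripper=0.45)

```text
t: 23.9
tcp_pos: [0.5877, -0.0179, 0.0255]
ee_rot: [-90.0, 0.0, -27.9]
ft_force: [1.1, -0.6, 0.2]
gripper_width: 0.0536
```

Request:
step_arm([
  [0,-0.5,0,0,0,0],
  [0,-2,0,0,0,0],
  [0,-4,0,0,0,0],
  [0,-6.5,0,0,0,0],
  [0,-9,0,0,0,0],
  [0,-12,0,0,0,0],
  [0,-14,0,0,0,0],
  [0,-14,0,0,0,0],
])

```text
t: 24.7
tcp_pos: [0.5897, -0.0181, 0.1703]
ee_rot: [-89.8, -0.4, -27.9]
ft_force: [1.1, 0.4, -2.8]
gripper_width: 0.0535
```

```bash
python3 - <<'E'
from h import *
s=st(); mv([.555,-.331,.1475],s=s)
T=imaging.capture("top"); save(T,"t19",None,1.4)
E
```

```text
{'t': 24.7, 'qpos': [-6.9824, 1.9608, 106.0189, 0.0278, 71.6003, 20.859], 'tcp_pos': [0.5897, -0.0181, 0.1703], 'ee_rot': [-89.8257, -0.3831, -27.8507], 'ft_force': [1.108, 0.3884, -2.7831], 'gripper_width': 0.0535}
row [11.53, 2.264, -29.296, -0.003, 0.003, 0.007]
```

View pics/t19.png

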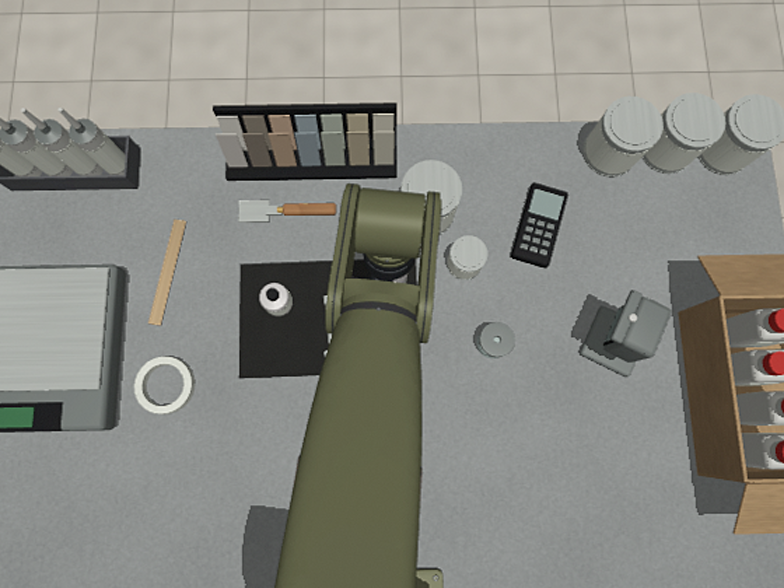

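```bash
python3 - <<'E'
from h import *
mv([.5835,-.278,.165])
E
```

```text
row [11.707, 0.26, -23.228, -0.002, 0.003, 0.003]
```

Request:
step_arm([
  [1.5,0.2,-3,-0.002,0,0.003],
  [3,0.2,-6,-0.002,0,0.003],
  [5,0.2,-10,-0.002,0,0.003],
  [7,0.2,-14,-0.002,0,0.003],
  [9,0.2,-18,-0.002,0,0.003],
  [10.5,0.2,-21,-0.002,0,0.003],
  [11.7,0.2,-23.2,-0.002,0,0.003],
  [11.7,0.2,-23.2,-0.002,0,0.003],
])

```text
t: 25.55
tcp_pos: [0.5819, -0.2804, 0.1629]
ee_rot: [-90.1, 0.2, -28.1]
ft_force: [-0.3, 1.1, -3.0]
gripper_width: 0.0533
```

```bash
python3 - <<'E'
from h import *
W=imaging.capture("wrist"); save(W,"w20",None,1.4)
S=imaging.capture("scene"); save(S,"s20",(100,130,300,300),4)
s=st(); mv([.555,-.331,.1175],s=s)
E
```

```text
{'t': 25.65, 'qpos': [-30.2485, 9.4563, 98.6425, 0.0083, 72.1374, -2.3302], 'tcp_pos': [0.5823, -0.2775, 0.1632], 'ee_rot': [-89.9826, 0.2356, -27.9208], 'ft_force': [-0.2541, 0.2307, -4.5894], 'gripper_width': 0.0534}
row [0.114, 4.567, -6.009, -0.0, 0.001, -0.004]
```

View pics/w20.png

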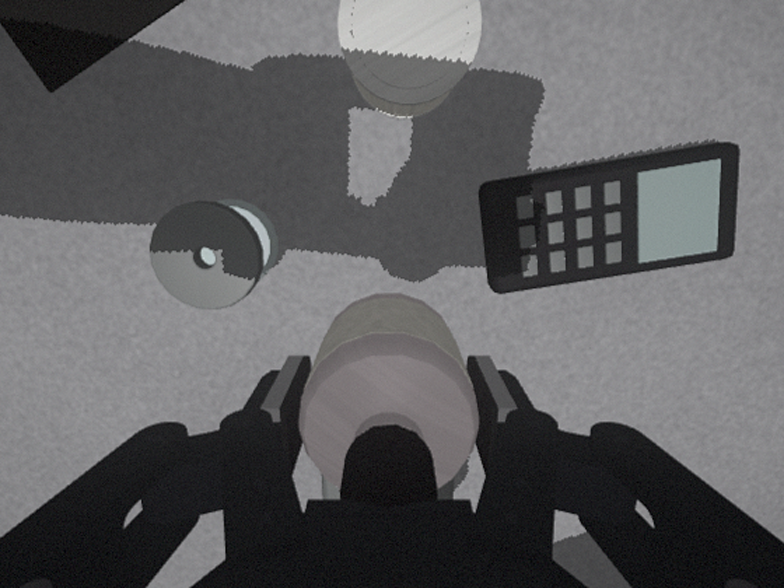

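View pics/s20.png

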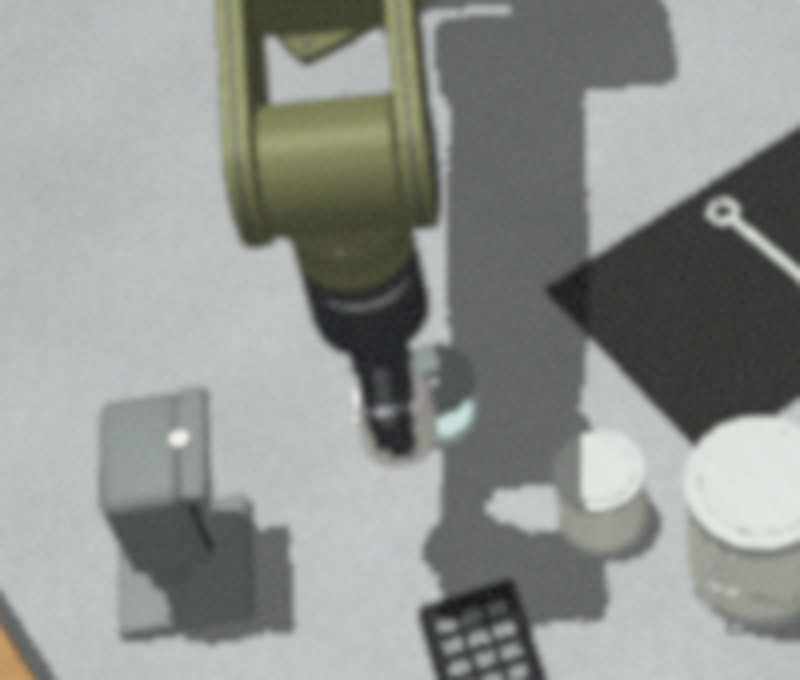

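```bash
cat > ov.py <<'E'
from h import *
import sys
u0,v0,yaw=.645,-.118,62.
def model(p,name,crop,sc,u0=u0,v0=v0,yaw=yaw):
    a=np.radians(yaw); v=np.array([np.cos(a),np.sin(a),0]); u=np.array([np.sin(a),-np.cos(a),0]); 
    vv=np.radians(62);W0=u0*np.array([np.sin(vv),-np.cos(vv)])+v0*np.array([np.cos(vv),np.sin(vv)])
    W=np.array([*W0,0])
    im=np.ascontiguousarray(cv2.resize(p["color"][crop[1]:crop[3],crop[0]:crop[2],::-1],None,fx=sc,fy=sc,interpolation=cv2.INTER_CUBIC))
    def P(a_,b_,z): q=proj(p,W+a_*u+b_*v+[0,0,z]); return tuple(int(round(c)) for c in ((q-[crop[0],crop[1]])+.5)*sc-.5)
    for z in(.075,.175):
        for s,e in [((-.046,0),(.046,0)),((.046,0),(.046,-.058)),((.046,-.058),(-.046,-.058)),((-.046,-.058),(-.046,0))]:
            cv2.line(im,P(*s,z),P(*e,z),(0,0,255) if z>.1 else (255,0,0),1)
    for s,e in [((-.046,.015),(.046,.015))]: cv2.line(im,P(*s,.175),P(*e,.175),(0,255,0),1)
    cv2.circle(im,P(0,.09,.122),3,(0,255,255),-1)
    cv2.imwrite("pics/"+name+".png",im); return W+.09*v
E
python3 - <<'E'
from ov import *
S=imaging.capture("scene");T=imaging.capture("top")
print(model(S,"os1",(110,180,240,300),5)); model(T,"ot1",(380,170,510,290),5)
E
```

```text
[ 0.5564 -0.3275  0.    ]
```

View pics/os1.png

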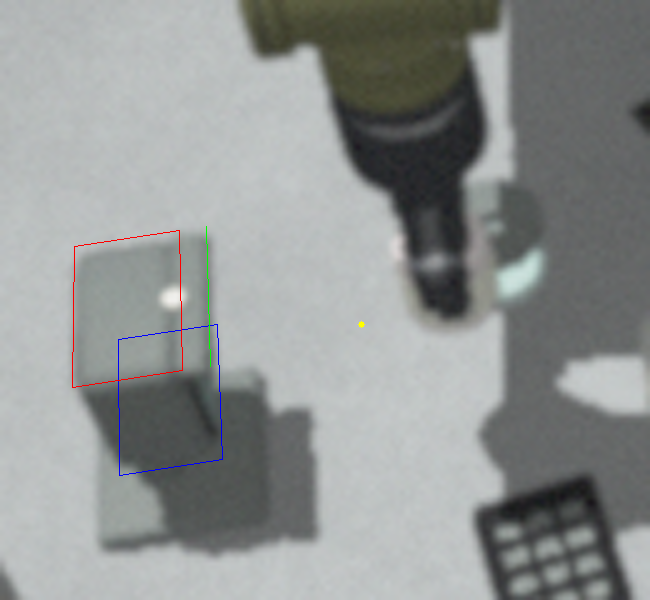

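View pics/ot1.png

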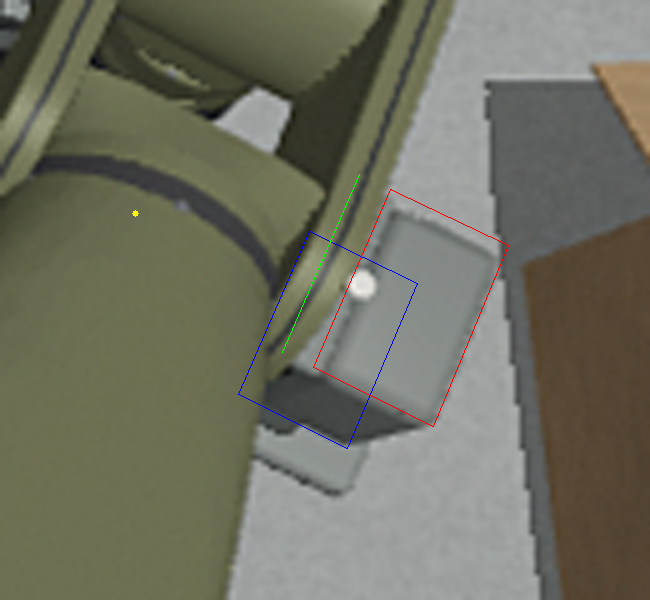

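```bash
python3 - <<'E'
from h import *
s=st(); mv([.557,-.3265,.1177],s=s)
E
```

```text
{'t': 25.75, 'qpos': [-30.1486, 9.3873, 98.6388, -0.0003, 72.1351, -2.3333], 'tcp_pos': [0.5829, -0.2765, 0.164], 'ee_rot': [-89.9938, 0.161, -27.8152], 'ft_force': [0.1547, 0.1297, -3.3108], 'gripper_width': 0.0536}
row [0.058, 4.629, -5.625, -0.0, 0.003, -0.003]
```

Request:
step_arm([
  [0.05,1,-1,0,0,-0.003],
  [0.05,2,-2.5,0,0,-0.003],
  [0.05,3,-4,0,0,-0.003],
  [0.05,4,-5,0,0,-0.003],
  [0.05,4.6,-5.6,0,0,-0.003],
  [0.05,4.6,-5.6,0,0,-0.003],
  [0.05,4.6,-5.6,0,0,-0.003],
  [0.05,4.6,-5.6,0,0,-0.003],
])

```text
t: 26.55
tcp_pos: [0.5576, -0.3262, 0.1187]
ee_rot: [-90.0, -0.1, -27.8]
ft_force: [0.9, -0.2, -3.4]
gripper_width: 0.0531
```

```bash
python3 - <<'E'
from ov import *
S=imaging.capture("scene"); s=st()
model(S,"os2",(110,180,240,300),5,v0=-.116)
for n,z in [("bottle_2_mid",.122),("scan_window",.122),("scanner",0)]:
    for q in nets.landmark_of(n,S)[:2]: print(n,q["confidence"],q["location"],atz(S,q["location"],z))
print(proj(S,s["tcp_pos"]+[0,0,.0045]))
W=imaging.capture("wrist"); save(W,"w21",None,1.4)
T=imaging.capture("top"); save(T,"t21",None,1.4)
mv([.557,-.3265,.1177])
E
```

```text
{'t': 26.6, 'qpos': [-35.088, 11.7602, 100.5289, 0.0188, 67.6194, -7.3081], 'tcp_pos': [0.5577, -0.3262, 0.1188], 'ee_rot': [-89.9944, -0.093, -27.787], 'ft_force': [0.6328, -0.6949, -3.6698], 'gripper_width': 0.0535}
bottle_2_mid 0.52 [182.1, 248.2] [ 0.5676 -0.3336  0.122 ]
scan_window 0.94 [152.0, 247.8] [ 0.5134 -0.3999  0.122 ]
scanner 0.76 [152.3, 272.6] [ 0.5097 -0.427   0.    ]
[182.4168 244.2202]
row [-0.01, 0.064, -0.05, -0.0, 0.004, 0.001]
```

View pics/os2.png

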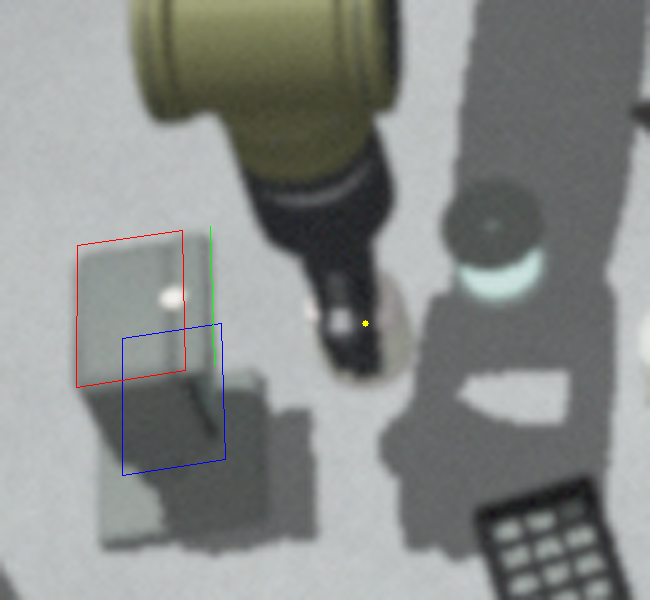

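View pics/w21.png

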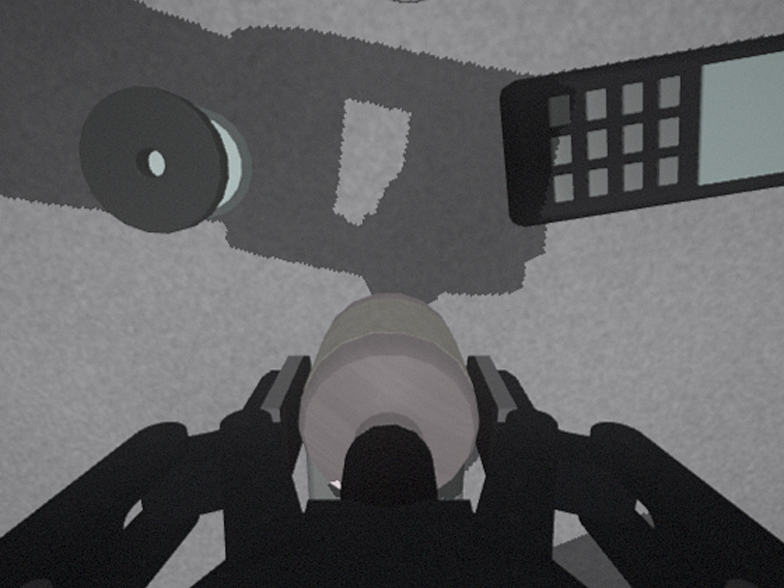

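View pics/t21.png

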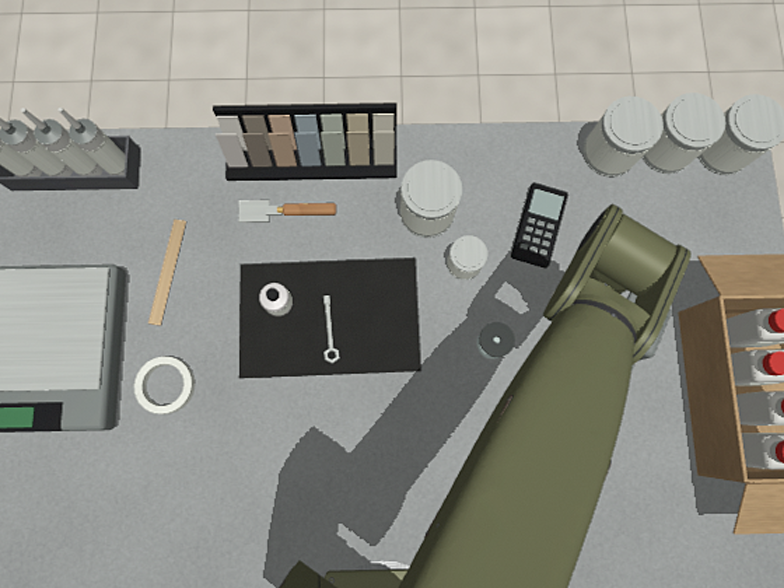

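Request:
step_arm([
  [0,0.1,0,0,0,0.001],
  [0,0.1,0,0,0,0.001],
  [0,0.1,0,0,0,0.001],
  [0,0.1,0,0,0,0.001],
  [0,0.1,0,0,0,0.001],
])

```text
t: 27.35
tcp_pos: [0.5573, -0.3261, 0.1173]
ee_rot: [-90.0, 0.0, -27.8]
ft_force: [-0.4, 0.4, -2.7]
gripper_width: 0.0535
```

```bash
python3 - <<'E'
from h import *
W=weigh(6); s=st(); print(s["qd"]); print(order.hand_in())
E
```

```text
ft [ 0.1226  0.1133 -3.0934] [0.595  0.75   0.3458] eff [  0.003  -45.7046 -35.7807  -0.0095  -0.0001   0.    ]
{'t': 27.65, 'qpos': [-35.093, 11.8634, 100.5652, 0.001, 67.5892, -7.3022], 'tcp_pos': [0.5573, -0.3261, 0.1173], 'ee_rot': [-89.9968, 0.0176, -27.7912], 'ft_force': [-0.1815, -0.3026, -2.8663], 'gripper_width': 0.0534}
[ 0.0343  0.0046  0.0325 -0.0679  0.0795  0.0996]
the job is handed in; nothing more can be done
None
```

The job is handed in at 27.65 s of the 72 s: bottle_2 was the heavier one and is held in front of the scanner window.

- **Closing:** I moved the stopper from the pot into bottle_1's neck and pressed it down to about 6 N. It stopped where its head should meet the rim, and the pictures show its head sitting like bottle_2's. Bottle_1 did not visibly move.
- **Weighing:** I lifted each bottle about 6 cm and stood it back on the mat. Bottle_1 read about 1.6 N and bottle_2 about 3.3 N, later 3.1 N while held at the end.
- **Final pose:** bottle_2 is held upright (tilt under 0.1°), with its label middle at about (0.557, −0.326, 0.122). That is about 9 cm in front of my estimate of the window centre.
- **Last top picture:** bottle_1 stands closed on the mat, and the opener, tins, tape, stick, knife and terminal look where they were.

**Where checks disagreed:** the network's readings of the window and the held bottle in the scene camera differed from my own fits by up to about 1 cm. My scanner position combines both cameras and should be good to a few millimetres. I had no close view of the window itself to confirm it.

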